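Roll the coffee can home in the lunch-table can lane with the paddle

ROBOT

A 6-joint arm with a two-finger parallel gripper is mounted at the origin on the work surface. World frame = base frame: x ahead of the robot, y to its left, z up, the work surface at z = 0. Lengths are in m, angles in rad, forces in N, time in s.
With the tool pointing down it reaches from about 0.375 to 0.9 m from the base axis. Payload 3.1 kg.
Tool frame: the origin (TCP) lies midway between the tips of the shut fingers; the grasp point (between the pads) lies 19 mm behind it (manip.hold_point_z is the distance from the TCP to the grasp point, in m); x points along the fingers, y is the direction in which the jaws open and shut, and the axes are right-handed (so a half turn about x gives the same grasp; the last joint's range is limited). The gripper opens to 85 mm and grips with 20 to 120 N. Pads are 22 mm wide; open, the fingers measure 114 mm over their backs; the gripper's body (76 mm by 85 mm) begins 54 mm behind the grasp point. The pads swing forward as they close: fully open they stand 13 mm farther back than shut.
Start: joints at [0.971, 0.527, 1.433, -0, 1.181, -0.178], TCP at [0.256, 0.57, 0.194] pointing down, gripper open.
Joint ranges: [-3.08, 3.08], [-0.75, 2.2], [0.22, 2.44], [-1.43, 4.57], [0, 2.65], [-2.85, 2.85]. Speed limits (rad/s): [2.79, 2.79, 3.14, 3.14, 3.14, 3.14].

INTERFACE

Orientations are given as a unit quaternion [x, y, z, w].
In Python, from station import manip, snapshot gives the robot as it stands.
- The arm moves only by the shell command python3 -m crank 'ROWS' [FORCE]. ROWS is JSON, a list of rows, each a list of 5 numbers: the finger opening in m, from 0 to 0.0854, then the shift along the tool's x, y, z in m, then the turn about the tool's x in rad. In form: [[grip, tx, ty, tz, yaw], ...]. A call has 1 to 5 rows; each row shifts and turns the commanded pose from where the row before left it, along the tool's axes as they then stand; what a row does not reach is not made up. A row lasts 1/10 s, in which the tool goes at most 50 mm and 8.59 degrees, less where a joint would pass 70% of its speed; a pose out of reach is approached as far as the arm can. A call is refused whole if a number of a shift passes 0.05 or a number of a turn 0.15, either way. A call with a gripper value outside its range is refused whole. The fingers move at their own pace and stop on an object; FORCE is the grip in N (left out, the last holds). Time passes only in rows, so rows that do not move let the fingers close. It gives the time, the measured TCP pose, the force and the opening at its end, in the units of the state.
- manip.sense(): the state, without advancing time (a new reading comes with each control period).
- snapshot(name): name is "side" or "top"; returns a dict with "image" (400x640x3 uint8, blue, green, red), "range_z" (400x640 float32, m along the optical axis (not along the pixel's ray), 0 where there is no reading), "vertical_fov" (degrees; the focal length in pixels is half the picture's height over the tangent of half this angle, whatever the lens; pixels are square), "cx", "cy" (the principal point, pixels), "extrinsics" (4x4, takes a point from world to camera coordinates). Camera axes: x right, y up, looking along -z (the intrinsics and any distortion apply to the point x, -y, -z); pixel columns grow to the right and rows downward; lengths in m; the calibration is good to about 2 mm. A picture is of the moment at which its call begins.
- manip.sign_off(): hands the job in, once; it reports no verdict.
The state is a dict: "t": time; "q": joint angles; "qd": joint speeds; "tau": joint torques, N m; "tcp_pos": TCP position; "tool_rot": TCP orientation; "force": force on the tool from outside, world axes, zero at the start; "ft_torque": the same for the moment, N m; "finger_gap": opening from 0.0 (shut) to 1.0 (fully open).
Only numpy, scipy, OpenCV 4.12 (cv2) and the standard library are available. Lean on these libraries where they do the work, as an engineer would, in place of code of your own. Each camera call takes 0.05 s, during which the arm holds its last target.

TASK

Take the white paddle from its green stand and, touching the red can only with the paddle, gently roll the can along the lane until it meets the orange slider, and push on until the slider is hard against its stop. Lean the paddle on the can there with a steady push of about 12 N for a good second (never more than 20 N, the can dents), leave the can there against the slider, and stand the paddle back in its stand without disturbing anything else.

Things in the scene. Friction and masses are not known exactly. Their poses are not given: they have to be found in the camera images.
- lane: Fixed can lane, a tray 340 mm long (own y) and 94 wide (x). Origin on the table under its middle; the can rolls to +y: open entry at y -170, orange slider, then end wall (60 high, not the slider's stop) at y 170. Rail tops 20 mm above the table; side walls (inner faces x +-43) up to 34 mm. The rails are level and smooth.
- can_center (a point): Centre of the red drinks can with a yellow band: 52 mm in diameter, 80 long, about 0.2 kg, lying across the lane on the rails (axis = this point's x; y and z turn as it rolls). Centre 46 mm above the table, top 72. Rolls freely. Thin-walled: over 20 N from the paddle dents it. Touching the slider, its centre is 26 mm short of the slider's face.
- follower_face (a point): Middle of the face of the orange slider that the can pushes (face 74 mm wide, 21 to 71 mm above the table, normal along the lane's -y). It slides along the lane's y with about 5 N of friction, no spring, and stays where left. Its rigid stop is out of sight and set anew each time, 10 to 40 mm beyond the slider's start: there the push rises steeply above 5 N. Only touch tells.
- stand: Fixed green stand of the paddle. Origin on the table under its middle, z up. Its slot, open upwards, is 66 mm along its own x and 14 mm along its own y; slot floor 6 mm above the table, straight walls up to 37 mm, lips above them flare outwards to 46 mm.
- paddle_mid (a point): Half-way up the white paddle, 57.5 mm above its lower edge. It stands upright in the stand's slot: z up along the handle, x along the blade's width, y the blade's normal. Blade 60 mm wide, 8 thick, from the lower edge to 64 mm up. Wooden handle above it, 26 (x) by 18 mm (y), from 60 to 115 mm above the lower edge: grip it there from above. 0.07 kg.
- chopstick_can: Bystander, fixed: steel can, 72 mm in diameter, 85 mm high, with chopsticks standing up to 165 mm. Origin under its centre.
- can_b: Bystander, loose: green can standing upright, 52 mm in diameter, 80 mm high, origin under its centre.
- can_c: Bystander, loose: blue can standing upright, 52 mm in diameter, 80 mm high, origin under its centre.
- pepper_jar: Bystander, loose: amber jar with red cap, 48 mm in diameter, 100 mm high, origin under its centre.
- mug: Bystander, loose: white mug, 80 mm in diameter, 90 mm high, origin under its centre.
Mind the look-alikes: they are no part of the job. Leave any purple look-alike of the part that bears can_center alone.

How it is judged:
By the outcome, as a careful person would: the job done as asked, in the order asked, and still so for the second after the job is handed in, with the robot touching nothing.
It also fails if it takes over 67 s, if anything falls off the work surface, if the arm or the gripper's body presses on something with over 40 N, if the wrist force passes 120 N, or if a joint passes its speed limit or range.

## Working session

There is one attempt and no reset: what is moved stays moved. The work goes in short steps, Python scripts to look and compute and a shell command to move; the robot and the scene stay as the last step left them, time stands still between calls to the robot, and variables do not carry over. Pictures are saved under pics/ and viewed, and the job is handed in when it is done.

```bash
ls; mkdir -p pics; cat > h.py <<'E'
import numpy as np,cv2,json
from station import manip,snapshot
def snap(n,f):
    s=snapshot(n); cv2.imwrite('pics/%s.png'%f,s['image']); np.savez('pics/%s.npz'%f,**{k:np.array(v) for k,v in s.items()}); return s
def load(f):
    return dict(np.load('pics/%s.npz'%f,allow_pickle=True))
def pt(s,u,v,z=None):
    f=200/np.tan(np.radians(float(s['vertical_fov']))/2); E=np.array(s['extrinsics']);Ei=np.linalg.inv(E)
    d=np.array([(u-float(s['cx']))/f,-(v-float(s['cy']))/f,-1.])
    if z is None:
        r=float(s['range_z'][int(round(v)),int(round(u))]); return (Ei@np.r_[d*r,1])[:3]
    o=Ei[:3,3];w=Ei[:3,:3]@d
    return o+w*(z-o[2])/w[2]
def px(s,p):
    f=200/np.tan(np.radians(float(s['vertical_fov']))/2); c=np.array(s['extrinsics'])@np.r_[p,1]
    return float(s['cx'])+f*c[0]/-c[2], float(s['cy'])-f*c[1]/-c[2]
E
python3 - <<'E'
from h import *
a=snap('top','t0');b=snap('side','s0')
for s in(a,b): print({k:(v if k not in('image','range_z') else v.shape) for k,v in s.items()})
print(manip.sense(), [x for x in dir(manip) if x[0]!='_'])
E
```

```text
pics
{'image': (400, 640, 3), 'range_z': (400, 640), 'vertical_fov': 51.55064789656142, 'cx': 315.9580792877063, 'cy': 195.05270313405268, 'extrinsics': array([[ 0.02162586, -0.99976034,  0.0034024 , -0.01838417],
       [ 0.99639826,  0.02183198,  0.0819382 , -0.56700792],
       [-0.08199284,  0.00161816,  0.9966316 , -1.11779434],
       [ 0.        ,  0.        ,  0.        ,  1.        ]])}
{'image': (400, 640, 3), 'range_z': (400, 640), 'vertical_fov': 43.1138728879908, 'cx': 310.0677097206353, 'cy': 206.04694021504153, 'extrinsics': array([[ 0.82482681, -0.56514929,  0.01634067, -0.49059875],
       [ 0.40473746,  0.61039523,  0.68088564, -0.28860585],
       [-0.39477631, -0.55499905,  0.73220743, -1.0609956 ],
       [ 0.        ,  0.        ,  0.        ,  1.        ]])}
{'t': 0.1, 'q': array([ 9.70504200e-01,  5.28350035e-01,  1.43377008e+00,  3.46594458e-05,
        1.18139716e+00, -1.78489959e-01]), 'qd': array([ 5.44565679e-04, -1.00302285e-03, -3.05125423e-03,  1.09699988e-03,
       -5.71403885e-05, -6.62071959e-04]), 'tau': array([-2.12857449e-04, -4.43303955e+01, -1.78585446e+01, -2.05786282e-04,
        3.95838171e-03,  9.02060890e-06]), 'tcp_pos': array([0.25542979, 0.56964639, 0.19314707]), 'tool_rot': array([ 0.14740579,  0.6917067 , -0.14865622,  0.69116909]), 'force': array([-0.16207478,  0.18705806,  0.14031855]), 'ft_torque': array([0.00212819, 0.04416335, 0.04383571]), 'finger_gap': 0.9988505124921294} ['PlanningError', 'hold_point_z', 'sense', 'sign_off']
```

View pics/t0.png

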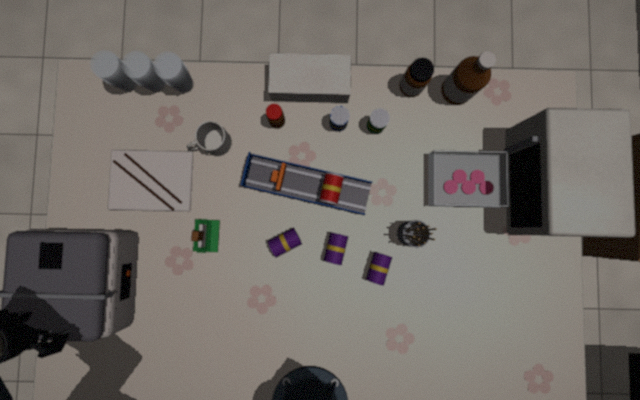

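View pics/s0.png

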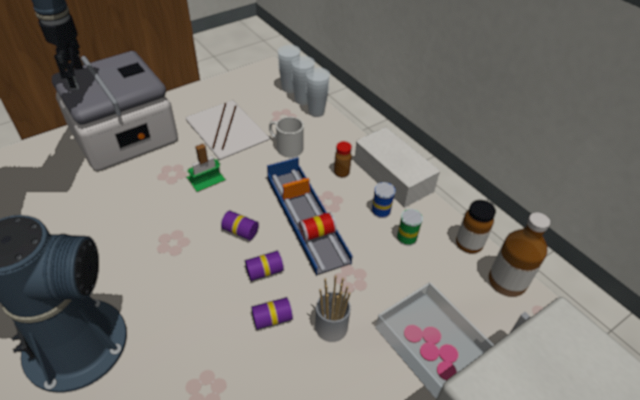

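The top view shows the lane from about (370,195) to (243,170), the slider at (278,177), the red can at (331,188) and the stand at (206,236). The gripper is over the toaster on the left. I'll enlarge these areas.

```bash
python3 - <<'E'
from h import *
s=load('t0'); im=s['image']
def crop(im,u,v,w,h,k,n):
    c=cv2.resize(im[v:v+h,u:u+w],None,fx=k,fy=k,interpolation=cv2.INTER_CUBIC)
    c=np.clip(c.astype(float)*1.6,0,255).astype(np.uint8)
    for i in range(0,w,10):
        cv2.line(c,(i*k,0),(i*k,6 if i%50 else 14),(0,255,255),1)
        if i%20==0: cv2.putText(c,str(u+i),(i*k,24),0,.35,(0,0,255),1)
    for i in range(0,h,10):
        cv2.line(c,(0,i*k),(6,i*k),(0,255,255),1); cv2.putText(c,str(v+i),(8,i*k+4),0,.35,(0,0,255),1)
    cv2.imwrite('pics/%s.png'%n,c)
crop(im,235,145,145,75,5,'c_lane'); crop(im,180,205,55,55,10,'c_stand')
b=load('s0'); crop(b['image'],180,135,60,60,10,'c_stand_s'); crop(b['image'],255,150,105,125,5,'c_lane_s')
E
```

```text
(no output)
```

View pics/c_lane.png

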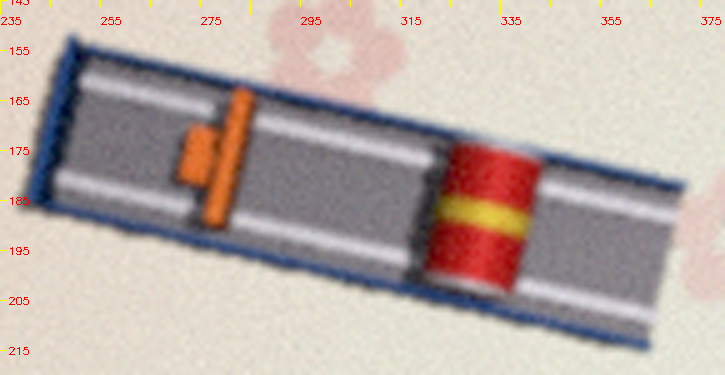

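View pics/c_stand.png

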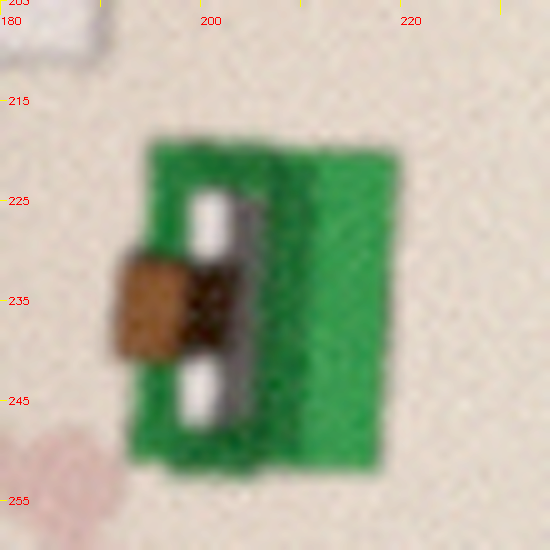

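View pics/c_stand_s.png

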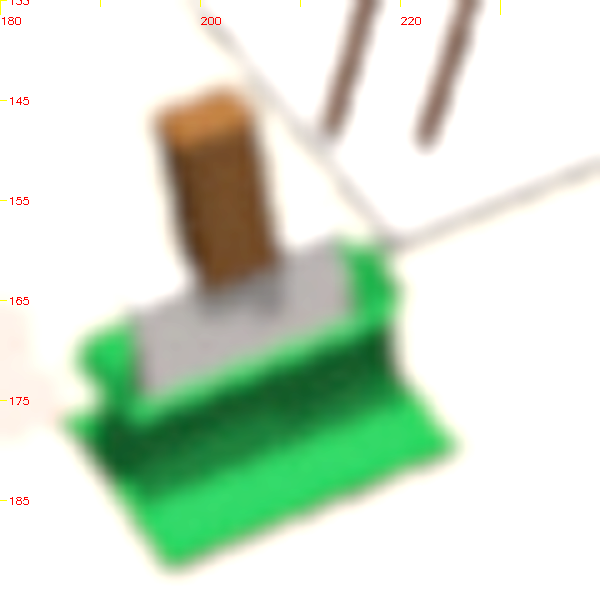

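View pics/c_lane_s.png

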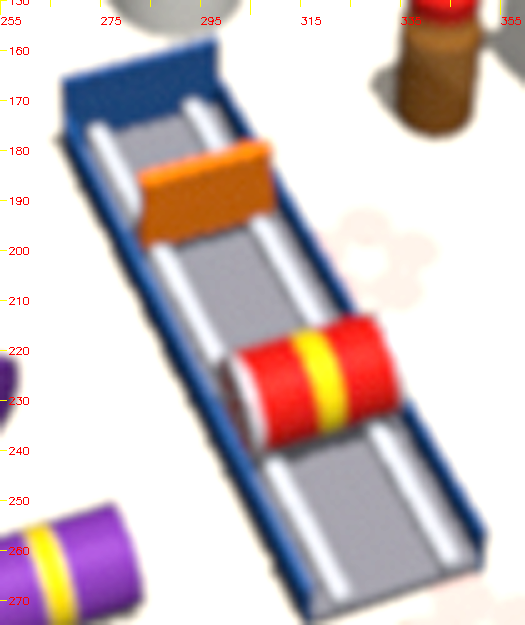

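```bash
python3 - <<'E'
from h import *
np.set_printoptions(precision=4,suppress=True)
s=load('t0');b=load('s0')
P=lambda n,s,u,v,z=None: print(n,pt(s,u,v,z))
print('handle top'); P('T',s,194.6,235.3,.121);P('Tr',s,194.6,235.3)
# side view handle top centre
P('S',b,200,146,.121);P('Sr',b,200,146)
print('lane corners wall .034'); 
for q in((371,182),(364.5,214.3)): P('entry',s,*q,.034)
for q in((249,153),(241,186)): P('end .06',s,*q,.06)
print('slider top .071')
for q in((281.5,162.5),(285.5,163),(275.5,190),(280,190.5)): P('sl',s,*q,.071)
print('can'); 
for q in((331.5,188.5),(322.5,186.5),(340,190)): P('can',s,*q);
P('canz',s,331,187.8,.072)
print('stand top lips .046, base')
for q in((194.7,219),(193,251)): P('st',s,*q,.046)
for q in((218.5,220.3),(217,252.3)): P('base',s,*q,.006);P('basr',s,*q)
print('blade ends z.070')
for q in((200,224),(198.5,247.5)): P('bl',s,*q,.070)
E
```

```text
handle top
T [0.4518 0.2948 0.121 ]
Tr [0.4519 0.2941 0.1232]
S [0.4487 0.2956 0.121 ]
Sr [0.4481 0.2938 0.1225]
lane corners wall .034
entry [ 0.6055 -0.1559  0.034 ]
entry [ 0.5168 -0.1392  0.034 ]
end .06 [0.6737 0.1764 0.06  ]
end .06 [0.5841 0.1946 0.06  ]
slider top .071
sl [0.6481 0.0874 0.071 ]
sl [0.647  0.0768 0.071 ]
sl [0.5744 0.1012 0.071 ]
sl [0.5733 0.0892 0.071 ]
can
can [ 0.5814 -0.0466  0.0733]
can [ 0.5878 -0.023   0.0579]
can [ 0.5796 -0.0701  0.0552]
canz [ 0.5834 -0.0453  0.072 ]
stand top lips .046, base
st [0.4938 0.3181 0.046 ]
st [0.4085 0.3187 0.046 ]
base [0.4923 0.2634 0.006 ]
basr [0.4924 0.2637 0.0045]
base [0.404  0.2639 0.006 ]
basr [0.4041 0.2635 0.0079]
blade ends z.070
bl [0.4806 0.2966 0.07  ]
bl [0.4193 0.2978 0.07  ]
```

```bash
cat >> h.py <<'E'
def cloud(s):
    f=200/np.tan(np.radians(float(s['vertical_fov']))/2);Ei=np.linalg.inv(np.array(s['extrinsics']))
    v,u=np.mgrid[0:400,0:640]; r=s['range_z']
    p=np.stack([(u-float(s['cx']))/f*r,-(v-float(s['cy']))/f*r,-r],-1)
    return p@Ei[:3,:3].T+Ei[:3,3]
def masks(s):
    h=cv2.cvtColor(s['image'],cv2.COLOR_BGR2HSV).astype(int);H,S,V=h[...,0],h[...,1],h[...,2]
    return dict(blue=(H>100)&(H<125)&(S>100)&(V>40),orange=(H>7)&(H<16)&(S>190),red=((H<5)|(H>175))&(S>180),green=(H>55)&(H<85)&(S>120),brown=(H>5)&(H<18)&(S>120)&(S<230),yellow=(H>20)&(H<32)&(S>150))
E
python3 - <<'E'
from h import *
np.set_printoptions(precision=4,suppress=True)
for n in('t0','s0'):
    s=load(n);C=cloud(s);M=masks(s);ok=s['range_z']>0
    box=lambda x0,x1,y0,y1:(C[...,0]>x0)&(C[...,0]<x1)&(C[...,1]>y0)&(C[...,1]<y1)
    L=C[M['blue']&ok&box(.48,.7,-.2,.22)]
    print(n,'lane',len(L),cv2.minAreaRect(L[:,:2].astype(np.float32)))
    for k,B in(('orange',box(.52,.7,.04,.13)),('red',box(.5,.66,-.1,.0)),('yellow',box(.5,.66,-.1,.0)),('green',box(.38,.52,.24,.34)),('brown',box(.42,.48,.25,.34))):
        q=C[M[k]&ok&B]
        if len(q)<5: print(k,len(q));continue
        t=q[q[:,2]>q[:,2].max()-.008] 
        print(k,len(q),'max z',q[:,2].max(),'mean',q.mean(0),'top mean',t.mean(0),len(t),cv2.minAreaRect(q[:,:2].astype(np.float32)))
    q=C[ok&box(.49,.52,.235,.36)] if 0 else None
    # rail height
    z=C[ok&box(.53,.63,-.03,.06)]
    print(np.percentile(z[:,2],[5,50,95]))
    q=C[M['blue']&ok&box(.48,.7,-.2,.22)]
E
```

```text
t0 lane 307 ((0.5972169637680054, 0.021068215370178223), (0.3425914943218231, 0.09180588275194168), 77.96463012695312)
orange 144 max z 0.07538168199720485 mean [0.6123 0.0958 0.0584] top mean [0.6116 0.0904 0.0704] 65 ((0.613307774066925, 0.10057109594345093), (0.029263807460665703, 0.06950578838586807), 77.78640747070312)
red 297 max z 0.07512298580136112 mean [ 0.5847 -0.0457  0.0669] top mean [ 0.5834 -0.0457  0.0701] 167 ((0.5850156545639038, -0.04559456184506416), (0.04628324881196022, 0.06644605845212936), 76.8836898803711)
yellow 55 max z 0.07462044256291667 mean [ 0.5847 -0.0458  0.0667] top mean [ 0.5847 -0.0458  0.0702] 32 ((0.5844590067863464, -0.044807057827711105), (0.047269053757190704, 0.00831510592252016), 80.0946044921875)
green 460 max z 0.05077029395656796 mean [0.4503 0.2847 0.0213] top mean [0.4531 0.295  0.0458] 114 ((0.45029017329216003, 0.2952341139316559), (0.06417133659124374, 0.0830988734960556), 89.79177856445312)
brown 70 max z 0.1235890360982832 mean [0.4515 0.2928 0.1131] top mean [0.4509 0.2946 0.1198] 49 ((0.4513266980648041, 0.2944127917289734), (0.
[... 576 characters left out ...]
70659, 0.06606263667345047), 78.95987701416016)
yellow 95 max z 0.0750170346569593 mean [ 0.5803 -0.0584  0.0636] top mean [ 0.5821 -0.0494  0.0703] 46 ((0.5815015435218811, -0.053008101880550385), (0.04387462139129639, 0.012212629429996014), 74.58132934570312)
green 505 max z 0.0483183682522802 mean [0.4432 0.284  0.0196] top mean [0.4404 0.2884 0.0444] 77 ((0.4477749168872833, 0.29297569394111633), (0.06720750778913498, 0.08483587950468063), 84.94202423095703)
brown 129 max z 0.12268559025422299 mean [0.4465 0.2883 0.1025] top mean [0.4476 0.2912 0.1194] 41 ((0.44718536734580994, 0.29026469588279724), (0.01722005382180214, 0.019554240629076958), 72.49005126953125)
[-0.0013  0.012   0.0353]
```

```bash
cat >> h.py <<'E'
from scipy.spatial.transform import Rotation as R
def go(x,y,z,yw):
    """yw: desired world direction angle (deg) of tool y; prints delta in current tool frame"""
    st=manip.sense();A=R.from_quat(st['tool_rot']).as_matrix()
    d=np.array([x,y,z])-st['tcp_pos']
    ty=np.degrees(np.arctan2(A[1,1],A[0,1])); dy=(yw-ty+90)%180-90
    print('t %.2f tcp'%st['t'],st['tcp_pos'].round(4),'ty',round(ty,2),'xaxis',A[:,0].round(3),'F',st['force'].round(2),'gap',round(st['finger_gap'],3),'q',st['q'].round(2))
    print('delta tool',(A.T@d).round(4),'yaw rad (about tool x, down)',round(-np.radians(dy),4)); return A
E
python3 - <<'E'
from h import *
print(manip.hold_point_z)
A=go(.450,.2935,.07,90);print(A.round(3))
s=load('t0');C=cloud(s);q=C[230:360,5:135].reshape(-1,3);print(np.percentile(q[:,2],[50,95,99]))
for u,v in((410,233),(285,241),(210,138)):print(C[v,u])
E
```

```text
0.0187
t 0.10 tcp [0.2554 0.5696 0.1931] ty 65.83 xaxis [-0.001 -0.002 -1.   ] F [-0.16  0.19  0.14] gap 0.999 q [ 0.97  0.53  1.43  0.    1.18 -0.18]
delta tool [ 0.1234 -0.172   0.2906] yaw rad (about tool x, down) -0.4218
[[-0.001  0.409  0.912]
 [-0.002  0.912 -0.409]
 [-1.    -0.002 -0.   ]]
[0.19855277 0.3491621  0.40229884]
[ 0.46869368 -0.26793581  0.01308459]
[0.44042415 0.07382508 0.05027776]
[0.72463373 0.29773551 0.00263857]
```

```bash
python3 -m crank '[[0.0854,-0.04,0,0,0],[0.0854,-0.04,0,0,0],[0.0854,0,0,0,-0.1406],[0.0854,0,0,0,-0.1406],[0.0854,0,0,0,-0.1406]]'; python3 -m crank '[[0.0854,0,-0.04,0.028,0],[0.0854,0,-0.04,0.028,0],[0.0854,0,-0.04,0.028,0],[0.0854,0,-0.04,0.028,0],[0.0854,0,-0.04,0.028,0]]';  python3 -c "
from h import *
go(.450,.2935,.07,90)"
```

```text
t: 0.6
tcp_pos: [0.2556, 0.57, 0.274]
tool_rot: [-0.002, 0.707, 0.002, 0.707]
force: [0.1, -0.3, 0.2]
finger_gap: 1.003
t: 1.1
tcp_pos: [0.3962, 0.3685, 0.2737]
tool_rot: [-0.0, 0.707, 0.0, 0.707]
force: [0.7, 0.4, 1.6]
finger_gap: 1.0
t 1.10 tcp [0.3962 0.3685 0.2737] ty 90.03 xaxis [-0.001 -0.    -1.   ] F [0.66 0.41 1.57] gap 1.0 q [ 0.54  0.33  1.54 -0.    1.28 -1.03]
delta tool [ 0.2037 -0.0749  0.0538] yaw rad (about tool x, down) 0.0006
```

```bash
python3 -m crank '[[0.0854,0.02,-0.025,0.018,0],[0.0854,0.03,-0.025,0.018,0],[0.0854,0.03,-0.025,0.018,0],[0.0854,0.03,0,0,0],[0.0854,0,0,0,0]]';  python3 -c "
from h import *
go(.450,.2935,.07,90)
s=snap('side','s1');a=snap('top','t1')
cv2.imwrite('pics/v1.png',np.vstack([cv2.resize(s['image'][70:220,120:300],None,fx=4,fy=4)[:300] ,cv2.resize(a['image'][190:270,140:320],None,fx=4,fy=4)][0:2]))
cv2.imwrite('pics/v1.png',cv2.resize(s['image'][70:220,120:300],None,fx=4,fy=4))
"
```

```text
t: 1.6
tcp_pos: [0.4469, 0.2929, 0.1601]
tool_rot: [-0.0, 0.71, -0.002, 0.704]
force: [-0.8, 1.1, 0.3]
finger_gap: 0.999
t 1.60 tcp [0.4469 0.2929 0.1601] ty 89.87 xaxis [-0.01  -0.004 -1.   ] F [-0.85  1.12  0.31] gap 0.999 q [ 0.37  0.46  1.69  0.    1.01 -1.2 ]
delta tool [0.09  0.001 0.004] yaw rad (about tool x, down) -0.0023
```

View pics/v1.png

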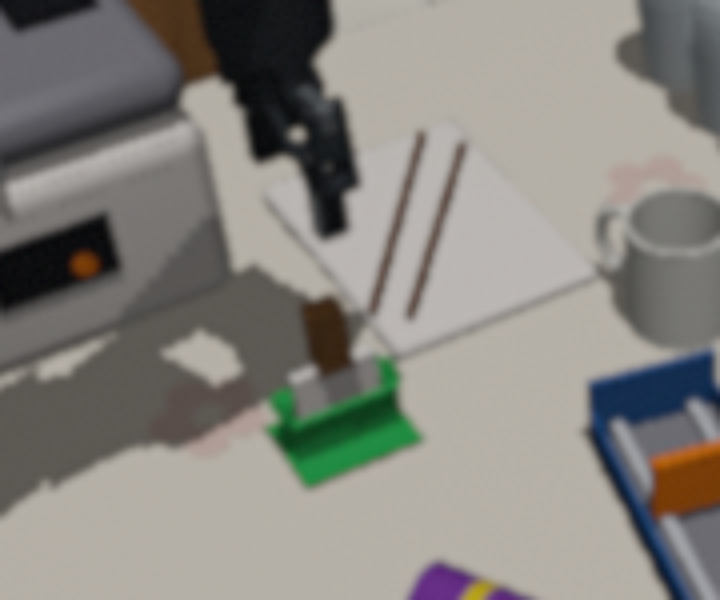

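```bash
python3 -c "
from h import *
s=load('s1');a=load('t1')
go(.450,.2935,.07,90)
for p in ([.45,.2935,.121],[.4469,.2929-.043,.173],[.4469,.2929+.043,.173],[.4469,.2929-.055,.173]):print(p,np.round(px(s,p),1))
cv2.imwrite('pics/v2.png',cv2.resize(a['image'][180:280,140:280],None,fx=5,fy=5))
"
```

```text
t 1.70 tcp [0.4494 0.2952 0.1639] ty 90.0 xaxis [-0.002 -0.    -1.   ] F [ 1.04 -0.11  0.27] gap 1.0 q [ 0.37  0.45  1.68  0.    1.01 -1.2 ]
delta tool [ 0.0939 -0.0017  0.0007] yaw rad (about tool x, down) -0.0
[0.45, 0.2935, 0.121] [200.8 146.3]
[0.4469, 0.2499, 0.173] [204.6 140.2]
[0.4469, 0.3359, 0.173] [189.5 122.1]
[0.4469, 0.2379, 0.173] [206.8 142.8]
```

View pics/v2.png

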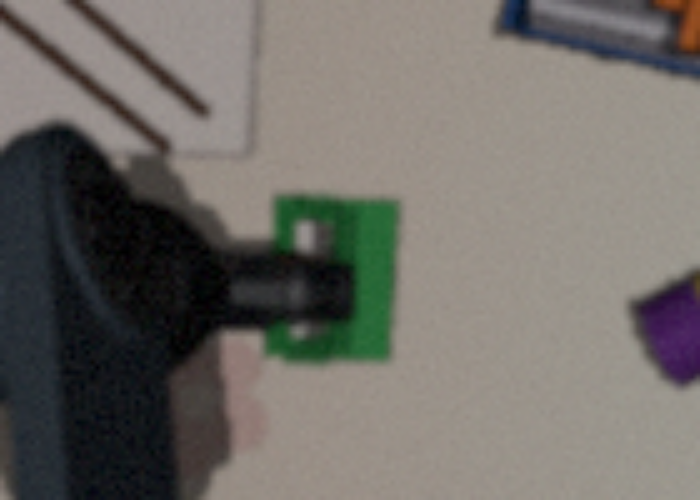

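```bash
python3 -c "
from h import *
np.set_printoptions(precision=3,suppress=True)
s=snap('side','s2');a=snap('top','t2');C=cloud(s);D=cloud(a)
for v in range(96,134,3): print(v,[tuple(C[v,u].round(3)) for u in (183,198,202,204)])
print([tuple(D[236,u].round(3)) for u in range(190,213,3)])
q=C[(C[...,2]>.14)&(C[...,2]<.25)&(abs(C[...,0]-.45)<.05)&(abs(C[...,1]-.295)<.1)];print(len(q),q.min(0),q.max(0))
for z in np.arange(.14,.25,.01):
  w=q[abs(q[:,2]-z)<.005]; print(round(z,3),len(w),w.min(0) if len(w) else '',w.max(0) if len(w) else '')
"
```

```text
96 [(np.float64(0.445), np.float64(0.339), np.float64(0.252)), (np.float64(0.441), np.float64(0.227), np.float64(0.318)), (np.float64(0.45), np.float64(0.226), np.float64(0.315)), (np.float64(0.454), np.float64(0.223), np.float64(0.316))]
99 [(np.float64(0.441), np.float64(0.333), np.float64(0.248)), (np.float64(0.44), np.float64(0.227), np.float64(0.311)), (np.float64(0.448), np.float64(0.224), np.float64(0.309)), (np.float64(0.453), np.float64(0.224), np.float64(0.307))]
102 [(np.float64(0.442), np.float64(0.339), np.float64(0.235)), (np.float64(0.438), np.float64(0.226), np.float64(0.304)), (np.float64(0.448), np.float64(0.226), np.float64(0.301)), (np.float64(0.453), np.float64(0.228), np.float64(0.297))]
105 [(np.float64(0.438), np.float64(0.331), np.float64(0.232)), (np.float64(0.439), np.float64(0.231), np.float64(0.292)), (np.float64(0.445), np.float64(0.221), np.float64(0.296)), (np.float64(0.451), np.float64(0.225), np.float64(0.291))]
108 [(np.float64(0.438), np.float64(0.338), np.float64(0.219)), (np.float64(0.437), np.float64(0.229), np.float64(0.286)), (np.float64(0.443
[... 2086 characters left out ...]
64(0.454), np.float64(0.242), np.float64(0.317)), (np.float64(0.455), np.float64(0.235), np.float64(0.319)), (np.float64(0.455), np.float64(0.229), np.float64(0.317)), (np.float64(0.455), np.float64(0.227), np.float64(0.303)), (np.float64(0.454), np.float64(0.224), np.float64(0.292)), (np.float64(0.454), np.float64(0.223), np.float64(0.271)), (np.float64(0.448), np.float64(0.283), np.float64(0.003))]
189 [0.437 0.235 0.213] [0.461 0.344 0.25 ]
0.14 0  
0.15 0  
0.16 0  
0.17 0  
0.18 0  
0.19 0  
0.2 0  
0.21 7 [0.443 0.244 0.213] [0.458 0.341 0.215]
0.22 43 [0.438 0.237 0.215] [0.457 0.343 0.225]
0.23 60 [0.437 0.236 0.225] [0.461 0.341 0.235]
0.24 56 [0.437 0.235 0.235] [0.455 0.344 0.245]
```

```bash
python3 -m crank '[[0.0854,0.02,-0.001,0,0],[0.0854,0.02,0,0,0],[0.0854,0,0,0,0],[0.0854,0,0,0,0]]';  python3 -c "
from h import *
np.set_printoptions(precision=3,suppress=True)
s=snap('side','s3');C=cloud(s)
go(.450,.2935,.07,90)
q=C[(C[...,2]>.125)&(C[...,2]<.25)&(abs(C[...,0]-.45)<.05)&(abs(C[...,1]-.295)<.1)]
for z in np.arange(.13,.25,.01):
  w=q[abs(q[:,2]-z)<.005]; print(round(z,3),len(w),w.min(0) if len(w) else '',w.max(0) if len(w) else '')
cv2.imwrite('pics/v3.png',cv2.resize(s['image'][80:200,140:260],None,fx=5,fy=5))
"
```

```text
t: 2.2
tcp_pos: [0.4503, 0.2951, 0.1253]
tool_rot: [-0.0, 0.706, 0.001, 0.708]
force: [0.6, -0.0, -0.4]
finger_gap: 0.998
t 2.25 tcp [0.451 0.295 0.126] ty 90.05 xaxis [ 0.003  0.001 -1.   ] F [0.16 0.34 0.36] gap 0.998 q [ 0.37  0.51  1.72  0.    0.91 -1.2 ]
delta tool [ 0.056 -0.002 -0.001] yaw rad (about tool x, down) 0.0009
0.13 1 [0.459 0.292 0.126] [0.459 0.292 0.126]
0.14 0  
0.15 0  
0.16 0  
0.17 4 [0.444 0.246 0.174] [0.457 0.342 0.175]
0.18 37 [0.439 0.237 0.176] [0.461 0.346 0.185]
0.19 53 [0.438 0.234 0.185] [0.462 0.338 0.195]
0.2 55 [0.438 0.233 0.195] [0.461 0.341 0.205]
0.21 34 [0.438 0.237 0.205] [0.455 0.346 0.215]
0.22 31 [0.436 0.219 0.215] [0.46  0.36  0.225]
0.23 91 [0.435 0.217 0.225] [0.461 0.365 0.235]
0.24 71 [0.431 0.218 0.235] [0.462 0.366 0.245]
```

View pics/v3.png

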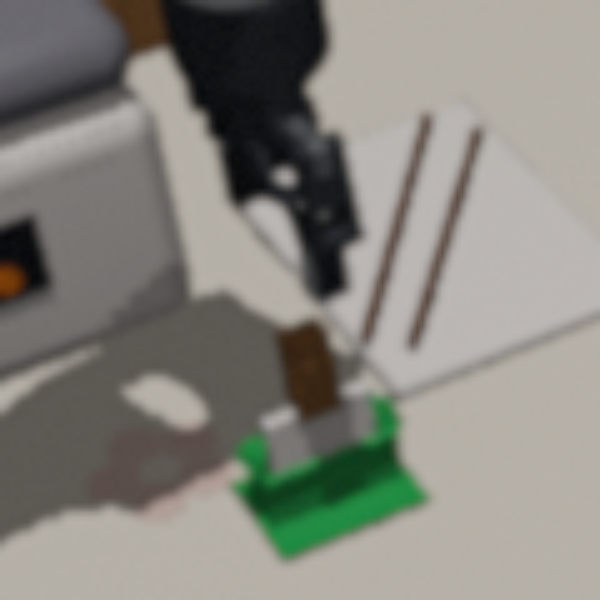

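```bash
python3 -m crank '[[0.0854,0.015,-0.001,0,0],[0.0854,0.015,0,0,0],[0.0854,0.015,0,0,0],[0.0854,0,0,0,0]]';  python3 -c "
from h import *
np.set_printoptions(precision=3,suppress=True)
s=snap('side','s4');C=cloud(s)
go(.450,.2935,.07,90)
q=C[(C[...,2]>.075)&(C[...,2]<.25)&(abs(C[...,0]-.45)<.05)&(abs(C[...,1]-.295)<.1)]
for z in np.arange(.08,.2,.01):
  w=q[abs(q[:,2]-z)<.005]; print(round(z,3),len(w),w.min(0) if len(w) else '',w.max(0) if len(w) else '')
cv2.imwrite('pics/v4.png',cv2.resize(s['image'][80:200,140:260],None,fx=5,fy=5))
w=C[(abs(C[...,0]-.45)<.05)&(abs(C[...,1]-.295)<.025)&(C[...,2]>.13)];print(w[:,2].min())
"
```

```text
t: 2.65
tcp_pos: [0.4495, 0.2933, 0.0789]
tool_rot: [-0.0, 0.707, -0.0, 0.707]
force: [-0.3, -0.9, 1.2]
finger_gap: 1.002
t 2.70 tcp [0.45  0.293 0.08 ] ty 90.01 xaxis [ 0.001  0.    -1.   ] F [-0.68 -0.19 -0.04] gap 0.999 q [ 0.37  0.58  1.76  0.    0.81 -1.2 ]
delta tool [ 0.01  0.   -0.  ] yaw rad (about tool x, down) 0.0002
0.08 35 [0.436 0.282 0.075] [0.463 0.299 0.085]
0.09 28 [0.436 0.283 0.085] [0.459 0.3   0.095]
0.1 20 [0.436 0.283 0.096] [0.451 0.295 0.105]
0.11 23 [0.435 0.283 0.106] [0.452 0.299 0.114]
0.12 38 [0.435 0.282 0.115] [0.455 0.305 0.125]
0.13 19 [0.438 0.24  0.125] [0.456 0.339 0.135]
0.14 51 [0.438 0.234 0.135] [0.461 0.34  0.145]
0.15 49 [0.437 0.232 0.145] [0.454 0.343 0.155]
0.16 33 [0.437 0.234 0.156] [0.456 0.342 0.165]
0.17 19 [0.437 0.222 0.166] [0.448 0.348 0.175]
0.18 74 [0.435 0.215 0.175] [0.461 0.366 0.185]
0.19 66 [0.432 0.215 0.185] [0.461 0.361 0.195]
0.19486956744888095
```

View pics/v4.png

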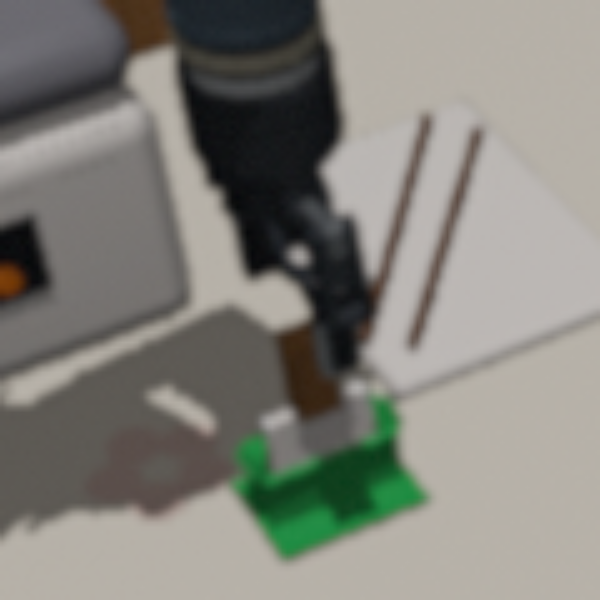

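```bash
python3 -m crank '[[0.0854,0.013,0,0,0],[0.0854,0.013,0,0,0],[0.0854,0.013,0,0,0],[0.0854,0,0,0,0]]';  python3 -c "
from h import *
np.set_printoptions(precision=3,suppress=True)
s=snap('side','s5');C=cloud(s)
go(.450,.2925,.041,90)
q=C[(C[...,2]>.065)&(C[...,2]<.25)&(abs(C[...,0]-.45)<.05)&(abs(C[...,1]-.295)<.1)]
for z in np.arange(.07,.2,.01):
  w=q[abs(q[:,2]-z)<.005]; print(round(z,3),len(w),w.min(0) if len(w) else '',w.max(0) if len(w) else '')
cv2.imwrite('pics/v5.png',cv2.resize(s['image'][80:200,140:260],None,fx=5,fy=5))
"
```

```text
t: 3.1
tcp_pos: [0.4482, 0.2925, 0.0379]
tool_rot: [-0.001, 0.709, -0.001, 0.706]
force: [-0.1, -0.1, -0.7]
finger_gap: 1.0
t 3.15 tcp [0.449 0.293 0.039] ty 90.0 xaxis [-0.003 -0.001 -1.   ] F [-0.27  1.04 -0.08] gap 0.998 q [ 0.37  0.65  1.78 -0.    0.72 -1.2 ]
delta tool [-0.002 -0.     0.001] yaw rad (about tool x, down) -0.0
0.07 34 [0.419 0.285 0.066] [0.45  0.3   0.074]
0.08 21 [0.435 0.285 0.076] [0.451 0.302 0.085]
0.09 37 [0.434 0.238 0.086] [0.457 0.337 0.095]
0.1 62 [0.436 0.232 0.095] [0.46  0.341 0.105]
0.11 63 [0.436 0.231 0.105] [0.456 0.339 0.115]
0.12 54 [0.436 0.23  0.116] [0.457 0.339 0.125]
0.13 18 [0.436 0.22  0.125] [0.458 0.346 0.135]
0.14 67 [0.434 0.214 0.135] [0.46  0.368 0.145]
0.15 62 [0.43  0.213 0.145] [0.461 0.351 0.155]
0.16 66 [0.43  0.214 0.155] [0.46  0.324 0.165]
0.17 81 [0.428 0.218 0.165] [0.468 0.306 0.175]
0.18 95 [0.428 0.217 0.175] [0.469 0.305 0.185]
0.19 104 [0.43  0.221 0.185] [0.459 0.28  0.195]
```

View pics/v5.png

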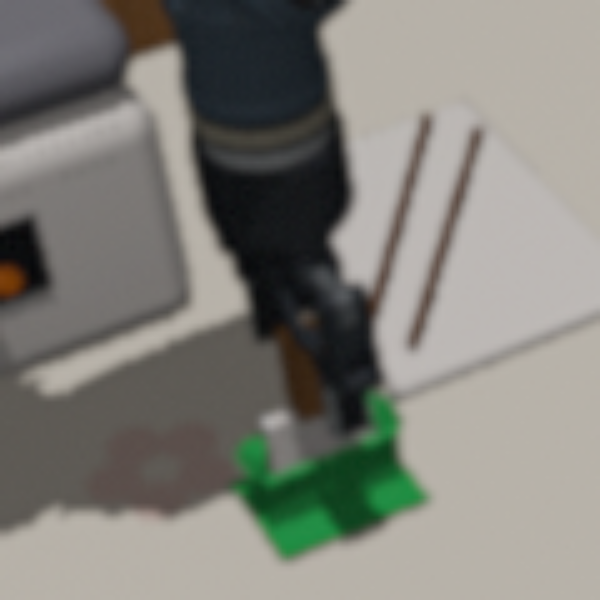

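```bash
python3 -m crank '[[0.05,0,0,0,0],[0.02,0,0,0,0],[0.005,0,0,0,0],[0.005,0,0,0,0],[0.005,0,0,0,0]]' 80;python3 -m crank '[[0.005,0,0,0,0],[0.005,0,0,0,0],[0.005,0,0,0,0]]';  python3 -c "
from h import *
np.set_printoptions(precision=3,suppress=True)
s=snap('side','s6');C=cloud(s)
go(.450,.2925,.041,90)
q=C[(C[...,2]>.055)&(C[...,2]<.25)&(abs(C[...,0]-.45)<.05)&(abs(C[...,1]-.295)<.1)]
for z in np.arange(.06,.2,.01):
  w=q[abs(q[:,2]-z)<.005]; print(round(z,3),len(w),w.min(0) if len(w) else '',w.max(0) if len(w) else '')
cv2.imwrite('pics/v6.png',cv2.resize(s['image'][80:200,140:260],None,fx=5,fy=5))
"
```

```text
t: 3.65
tcp_pos: [0.4502, 0.2943, 0.0406]
tool_rot: [0.002, 0.707, 0.0, 0.707]
force: [-0.4, 2.4, 1.1]
finger_gap: 0.198
t: 3.95
tcp_pos: [0.4503, 0.2942, 0.0405]
tool_rot: [0.001, 0.707, 0.0, 0.708]
force: [-0.4, 5.2, 4.0]
finger_gap: 0.198
t 4.00 tcp [0.45  0.294 0.041] ty 89.95 xaxis [ 0.001  0.002 -1.   ] F [-0.79  4.84  5.84] gap 0.2 q [ 0.37  0.64  1.78  0.    0.72 -1.2 ]
delta tool [-0.001 -0.002 -0.   ] yaw rad (about tool x, down) -0.0009
0.06 58 [0.42  0.284 0.055] [0.479 0.295 0.065]
0.07 53 [0.419 0.28  0.065] [0.478 0.298 0.075]
0.08 16 [0.436 0.273 0.076] [0.458 0.299 0.084]
0.09 31 [0.436 0.267 0.085] [0.461 0.298 0.095]
0.1 40 [0.436 0.267 0.095] [0.46  0.308 0.105]
0.11 20 [0.436 0.268 0.105] [0.454 0.312 0.114]
0.12 25 [0.436 0.254 0.116] [0.453 0.316 0.125]
0.13 39 [0.436 0.246 0.125] [0.46  0.337 0.134]
0.14 40 [0.433 0.243 0.135] [0.46  0.344 0.145]
0.15 61 [0.432 0.235 0.145] [0.466 0.346 0.155]
0.16 51 [0.432 0.23  0.155] [0.466 0.311 0.165]
0.17 87 [0.429 0.225 0.165] [0.469 0.307 0.175]
0.18 84 [0.429 0.226 0.175] [0.469 0.307 0.185]
0.19 53 [0.431 0.246 0.185] [0.459 0.284 0.195]
0.2 30 [0.438 0.252 0.195] [0.459 0.267 0.205]
```

View pics/v6.png

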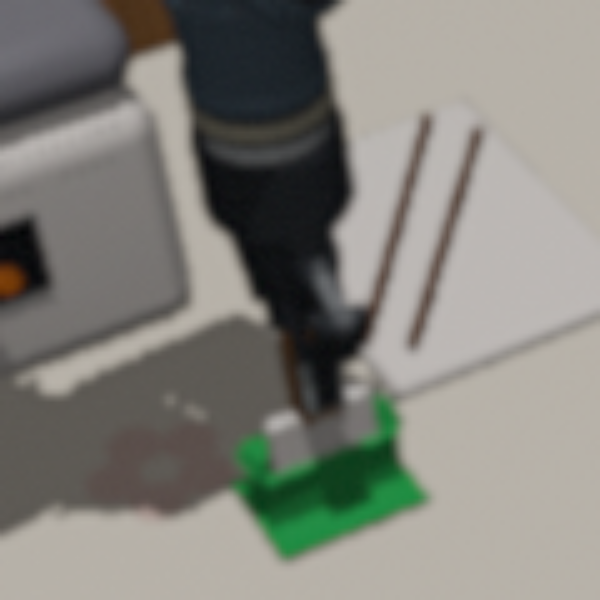

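```bash
python3 -m crank '[[0.005,-0.006,0,0,0],[0.005,-0.012,0,0,0],[0.005,-0.02,0,0,0],[0.005,-0.03,0,0,0],[0.005,-0.04,0,0,0]]' 80;  python3 -m crank '[[0.005,-0.01,-0.02,0.006,0.05],[0.005,0,-0.04,0.012,0.05],[0.005,0,-0.04,0.012,0.05],[0.005,0,-0.04,0.012,0.05],[0.005,0,0,0,0]]'; python3 -c "
from h import *
s=snap('side','s7')
go(.569,-.107,.15,78)
cv2.imwrite('pics/v7.png',s['image'])
"
```

```text
t: 4.5
tcp_pos: [0.4479, 0.2914, 0.1469]
tool_rot: [-0.002, 0.709, -0.001, 0.705]
force: [0.3, -0.4, -1.0]
finger_gap: 0.198
t: 5.0
tcp_pos: [0.4799, 0.1452, 0.1575]
tool_rot: [0.071, 0.704, -0.074, 0.703]
force: [-0.2, 0.6, -1.5]
finger_gap: 0.197
t 5.05 tcp [0.4794 0.1474 0.1575] ty 78.33 xaxis [-0.002 -0.002 -1.   ] F [-0.96  0.02 -0.65] gap 0.203 q [ 0.08  0.42  1.78 -0.    0.95 -1.29]
delta tool [ 0.0078 -0.231   0.1392] yaw rad (about tool x, down) 0.0058
```

View pics/v7.png

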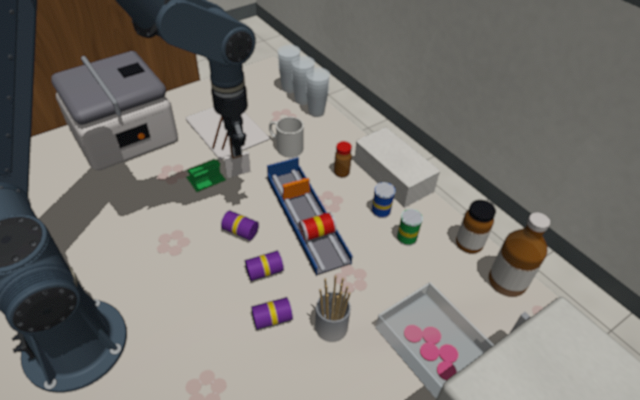

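```bash
python3 -m crank '[[0.005,0,-0.04,0.024,0.005],[0.005,0,-0.04,0.024,0],[0.005,0,-0.04,0.024,0],[0.005,0,-0.04,0.024,0],[0.005,0,-0.04,0.024,0]]';python3 -m crank '[[0.005,0,-0.032,0.02,0],[0.005,0,0,0,0],[0.005,0,0,0,0]]'; python3 -c "
from h import *
np.set_printoptions(precision=4,suppress=True)
a=snap('top','t8');s=snap('side','s8')
go(.569,-.107,.065,78)
cv2.imwrite('pics/v8.png',cv2.resize(a['image'][140:260,230:430],None,fx=4,fy=4))
cv2.imwrite('pics/v8s.png',cv2.resize(s['image'][130:290,230:400],None,fx=4,fy=3.7))
"
```

```text
t: 5.55
tcp_pos: [0.5565, -0.0704, 0.1575]
tool_rot: [0.071, 0.704, -0.072, 0.703]
force: [0.7, 0.7, -1.3]
finger_gap: 0.203
t: 5.85
tcp_pos: [0.5691, -0.1049, 0.1572]
tool_rot: [0.073, 0.704, -0.072, 0.703]
force: [0.2, -1.0, -0.8]
finger_gap: 0.197
t 5.95 tcp [ 0.5685 -0.1034  0.1574] ty 78.37 xaxis [-0.003  0.001 -1.   ] F [-0.38  0.82 -0.29] gap 0.2 q [-0.37  0.51  1.59 -0.    1.05 -1.74]
delta tool [ 0.0924 -0.0035  0.0014] yaw rad (about tool x, down) 0.0064
```

View pics/v8.png

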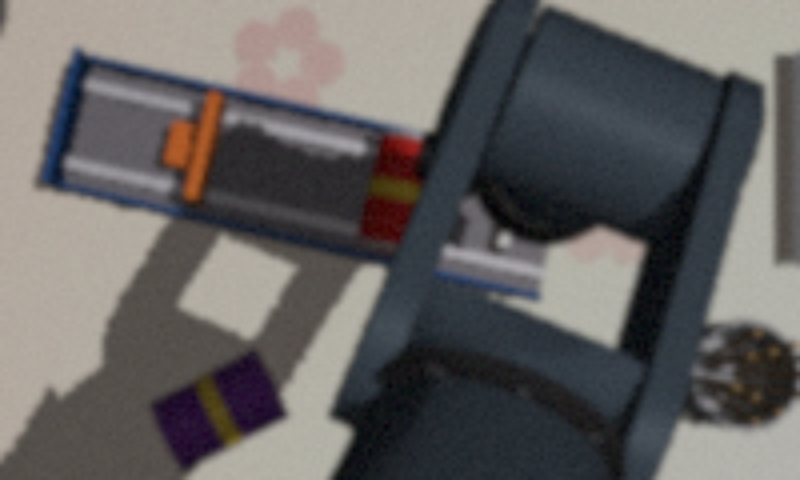

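View pics/v8s.png

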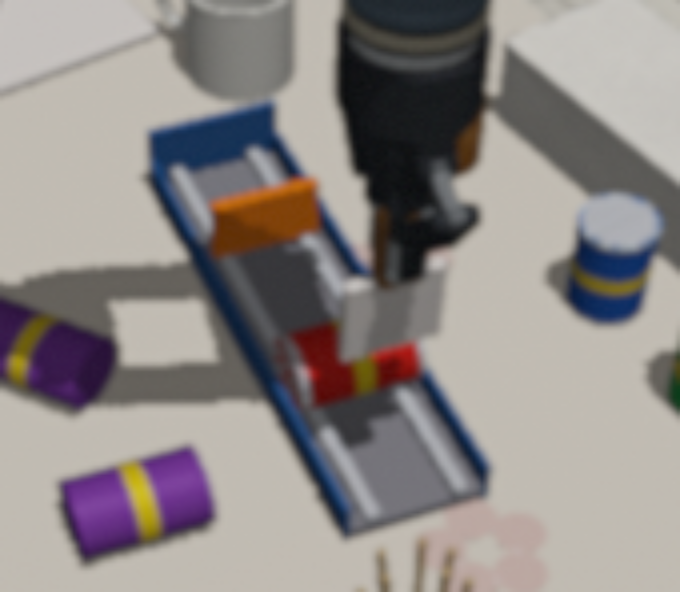

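```bash
cat >> h.py <<'E'
LC=np.array([.596,.020]);LY=np.array([.208,.978]);LX=np.array([.978,-.208])
def lane(p):
    d=np.asarray(p)[...,:2]-LC; return np.stack([d@LX,d@LY,np.asarray(p)[...,2]],-1)
def tcpl():
    st=manip.sense(); print('t %.2f'%st['t'],'lane tcp',lane(st['tcp_pos']).round(4),'Flane y %.2f x %.2f z %.2f'%(st['force'][:2]@LY,st['force'][:2]@LX,st['force'][2]),'gap',round(st['finger_gap'],3))
E
python3 -c "
from h import *
np.set_printoptions(precision=4,suppress=True)
s=load('s8');tcpl()
C=lane(cloud(s))
u0,v0=230,130
q=C[130+int(295/3.7):130+int(340/3.7),230+int(350/4):230+int(425/4)].reshape(-1,3);print(q.mean(0),q.std(0),q.min(0),q.max(0))
p=np.polyfit(q[:,0],q[:,1],1);print('tilt',np.degrees(np.arctan(p[0])))
p=np.polyfit(q[:,2],q[:,1],1);print('pitch',np.degrees(np.arctan(p[0])))
M=(abs(C[...,1]-q[:,1].mean())<.012)&(C[...,2]>.1)&(C[...,2]<.17);r=C[M];print(r[:,0].min(),r[:,0].max(),r[:,2].min())
"
```

```text
t 5.95 lane tcp [-0.0012 -0.1264  0.1574] Flane y 0.73 x -0.54 z -0.29 gap 0.2
[-0.0079 -0.131   0.1586] [0.0134 0.0012 0.013 ] [-0.0307 -0.1344  0.1294] [ 0.0164 -0.1278  0.1841]
tilt 0.5056913039843736
pitch -1.148459890688484
-0.5189434866890974 0.028920355823255788 0.1012124976660117
```

```bash
python3 -m crank '[[0.005,0.025,-0.002,0,0.006],[0.005,0.025,0,0,0],[0.005,0.022,0,0,0],[0.005,0.015,0,0,0],[0.005,0.005,0,0,0]]';python3 -m crank '[[0.005,0,0,0,0],[0.005,0,0,0,0]]'; python3 -c "
from h import *
np.set_printoptions(precision=4,suppress=True)
s=snap('side','s9');tcpl()
go(.569,-.107,.065,78)
cv2.imwrite('pics/v9s.png',cv2.resize(s['image'][130:290,230:400],None,fx=4,fy=3.7))
"
```

```text
t: 6.45
tcp_pos: [0.5674, -0.1047, 0.0644]
tool_rot: [0.074, 0.705, -0.073, 0.702]
force: [-0.3, 0.1, -0.8]
finger_gap: 0.204
t: 6.65
tcp_pos: [0.5698, -0.1066, 0.0668]
tool_rot: [0.074, 0.703, -0.074, 0.704]
force: [0.3, 0.3, -0.7]
finger_gap: 0.203
t 6.70 lane tcp [ 0.001  -0.1295  0.067 ] Flane y 0.03 x 0.26 z -1.28 gap 0.204
t 6.70 tcp [ 0.57   -0.1069  0.067 ] ty 77.96 xaxis [ 0.002 -0.001 -1.   ] F [ 0.26 -0.03 -1.28] gap 0.204 q [-0.38  0.64  1.66 -0.    0.84 -1.74]
delta tool [ 0.002  -0.0003 -0.001 ] yaw rad (about tool x, down) -0.0006
```

View pics/v9s.png

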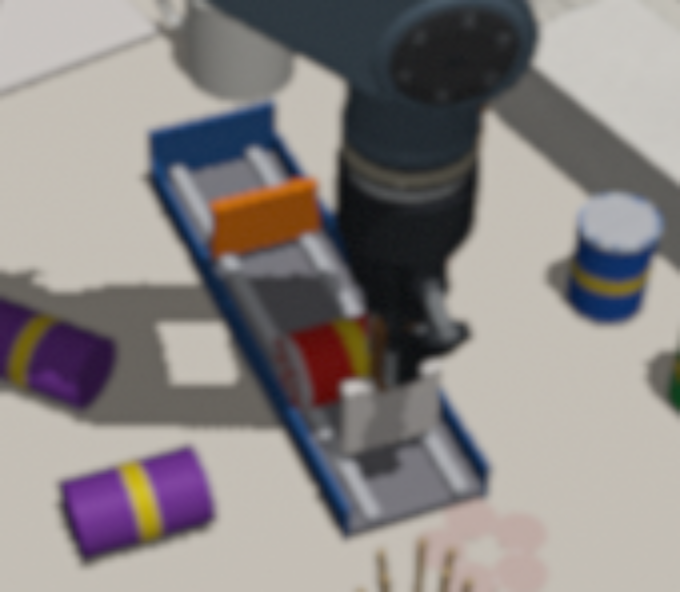

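```bash
python3 -m crank '[[0.005,0,0.004,0,0],[0.005,0,0.005,0,0],[0.005,0,0.005,0,0],[0.005,0,0.005,0,0],[0.005,0,0.003,0,0]]';python3 -m crank '[[0.005,0,0.002,0,0],[0.005,0,0.002,0,0],[0.005,0,0.002,0,0],[0.005,0,0.002,0,0],[0.005,0,0.002,0,0]]'; python3 -c "
from h import *
tcpl()"; python3 -m crank '[[0.005,0,0.002,0,0],[0.005,0,0.002,0,0],[0.005,0,0.002,0,0],[0.005,0,0.002,0,0],[0.005,0,0.002,0,0]]'; python3 -c "
from h import *
tcpl()
s=snap('side','s10')
cv2.imwrite('pics/v10s.png',cv2.resize(s['image'][130:290,230:400],None,fx=4,fy=3.7))"
```

```text
t: 7.2
tcp_pos: [0.574, -0.085, 0.0661]
tool_rot: [0.074, 0.703, -0.074, 0.703]
force: [-0.2, 0.1, -0.9]
finger_gap: 0.197
t: 7.7
tcp_pos: [0.576, -0.0759, 0.066]
tool_rot: [0.074, 0.703, -0.075, 0.703]
force: [0.6, -1.8, -0.1]
finger_gap: 0.203
t 7.70 lane tcp [ 0.0004 -0.0979  0.066 ] Flane y -1.62 x 0.98 z -0.09 gap 0.203
t: 8.2
tcp_pos: [0.5782, -0.066, 0.066]
tool_rot: [0.074, 0.703, -0.074, 0.703]
force: [1.2, -0.9, -0.5]
finger_gap: 0.201
t 8.20 lane tcp [ 0.0004 -0.0878  0.066 ] Flane y -0.61 x 1.40 z -0.50 gap 0.201
```

View pics/v10s.png

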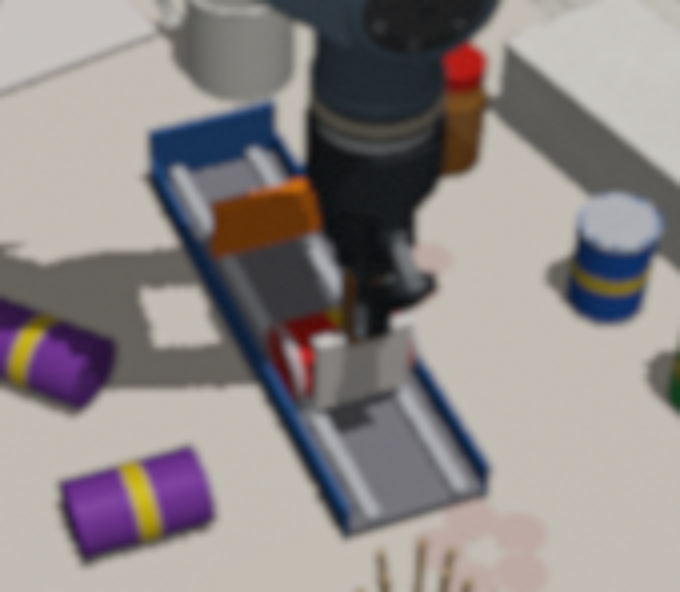

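```bash
R='python3 -m crank'; python3 -m crank '[[0.005,0,0.0025,0,0],[0.005,0,0.003,0,0],[0.005,0,0.003,0,0],[0.005,0,0.003,0,0],[0.005,0,0.003,0,0]]'|grep force; python3 -m crank '[[0.005,0,0.003,0,0],[0.005,0,0.003,0,0],[0.005,0,0.003,0,0],[0.005,0,0.003,0,0],[0.005,0,0.003,0,0]]'|grep force; python3 -m crank '[[0.005,0,0.003,0,0],[0.005,0,0.003,0,0],[0.005,0,0.003,0,0],[0.005,0,0.003,0,0],[0.005,0,0.003,0,0]]'|grep force; python3 -m crank '[[0.005,0,0.003,0,0],[0.005,0,0.003,0,0],[0.005,0,0.003,0,0],[0.005,0,0.003,0,0],[0.005,0,0.003,0,0]]'|grep force;  python3 -c "
from h import *
tcpl()
s=snap('side','s11')
cv2.imwrite('pics/v11s.png',cv2.resize(s['image'][130:290,230:400],None,fx=4,fy=3.7))"
```

```text
force: [0.2, 0.2, -0.2]
force: [-0.5, -0.4, -0.5]
force: [0.4, -0.1, -0.1]
force: [-0.3, 0.5, -1.4]
t 10.25 lane tcp [ 0.0005 -0.0282  0.066 ] Flane y 0.44 x -0.44 z -1.43 gap 0.204
```

View pics/v11s.png

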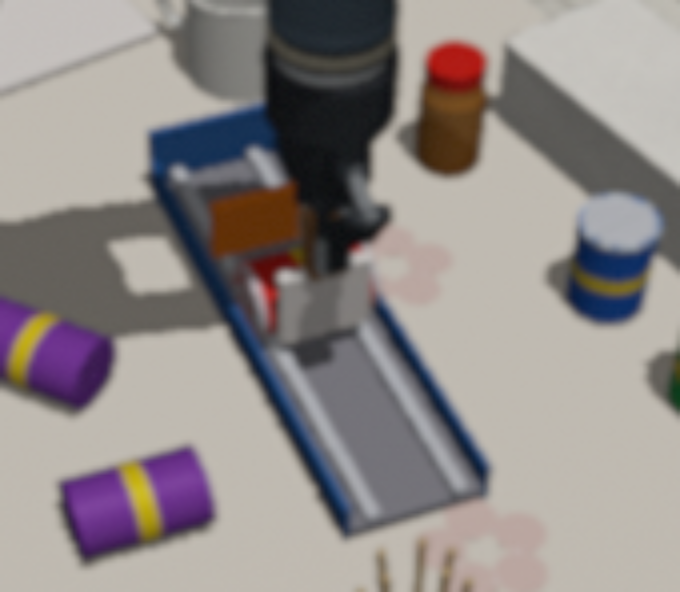

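```bash
python3 -m crank '[[0.005,0,0.003,0,0],[0.005,0,0.003,0,0],[0.005,0,0.003,0,0],[0.005,0,0.003,0,0],[0.005,0,0.003,0,0]]'|grep force; python3 -m crank '[[0.005,0,0.002,0,0],[0.005,0,0.002,0,0],[0.005,0,0.002,0,0],[0.005,0,0.002,0,0],[0.005,0,0.002,0,0]]'|grep force;python3 -m crank '[[0.005,0,0.0015,0,0],[0.005,0,0.0015,0,0],[0.005,0,0.0015,0,0],[0.005,0,0.0015,0,0],[0.005,0,0.0015,0,0]]'|grep force;  python3 -c "
from h import *
tcpl()"
```

```text
force: [-0.7, 0.3, -0.6]
force: [0.3, -0.4, -0.4]
force: [-0.3, -0.5, -0.1]
t 11.80 lane tcp [0.0006 0.0042 0.066 ] Flane y -0.61 x -0.23 z -0.09 gap 0.198
```

```bash
for i in 1; do python3 -m crank '[[0.005,0,0.001,0,0],[0.005,0,0.001,0,0],[0.005,0,0.001,0,0],[0.005,0,0.001,0,0],[0.005,0,0.001,0,0]]'>/dev/null; python3 -c "
from h import *
tcpl()"; done;  python3 -m crank '[[0.005,0,0.001,0,0],[0.005,0,0.001,0,0],[0.005,0,0.001,0,0],[0.005,0,0.001,0,0],[0.005,0,0.001,0,0]]'>/dev/null; python3 -c "
from h import *
tcpl()"
```

```text
t 12.30 lane tcp [0.0006 0.0091 0.066 ] Flane y -1.08 x -0.25 z -1.20 gap 0.198
t 12.80 lane tcp [0.0005 0.012  0.066 ] Flane y -6.86 x -0.13 z -0.34 gap 0.202
```

```bash
python3 -m crank '[[0.005,0,0.001,0,0],[0.005,0,0.001,0,0],[0.005,0,0.001,0,0]]'>/dev/null; python3 -c "
from h import *
tcpl()";python3 -m crank '[[0.005,0,0.001,0,0],[0.005,0,0.001,0,0],[0.005,0,0.001,0,0]]'>/dev/null; python3 -c "
from h import *
tcpl()"; python3 -m crank '[[0.005,0,0.001,0,0],[0.005,0,0.001,0,0]]'>/dev/null; python3 -c "
from h import *
tcpl()"
```

```text
t 13.10 lane tcp [0.0005 0.0149 0.0661] Flane y -7.19 x -0.94 z -0.18 gap 0.203
t 13.40 lane tcp [0.0005 0.0178 0.066 ] Flane y -7.66 x -0.21 z -0.34 gap 0.205
t 13.60 lane tcp [0.0005 0.0198 0.066 ] Flane y -7.34 x -0.47 z 0.33 gap 0.199
```

Sliding force is steady at about 7 N. From here I advance in small steps and read the force after each, because the stop could come any time.

```bash
python3 -m crank '[[0.005,0,0.001,0,0]]'>/dev/null; python3 -c "
from h import *
tcpl()"; python3 -m crank '[[0.005,0,0.001,0,0]]'>/dev/null; python3 -c "
from h import *
tcpl()"; python3 -m crank '[[0.005,0,0.001,0,0]]'>/dev/null; python3 -c "
from h import *
tcpl()"; python3 -m crank '[[0.005,0,0.001,0,0]]'>/dev/null; python3 -c "
from h import *
tcpl()"
```

```text
t 13.70 lane tcp [0.0005 0.0208 0.066 ] Flane y -7.71 x -0.41 z 0.53 gap 0.197
t 13.80 lane tcp [0.0005 0.0218 0.066 ] Flane y -8.16 x 0.69 z 0.97 gap 0.201
t 13.90 lane tcp [0.0005 0.0228 0.066 ] Flane y -7.52 x -0.28 z 0.65 gap 0.199
t 14.00 lane tcp [0.0005 0.0238 0.066 ] Flane y -6.57 x -0.17 z 0.85 gap 0.2
```

```bash
cat > r.sh <<'E'
python3 -c "
from h import *
tcpl()"
E
python3 -m crank '[[0.005,0,0.001,0,0],[0.005,0,0.001,0,0]]'>/dev/null; sh r.sh; python3 -m crank '[[0.005,0,0.001,0,0],[0.005,0,0.001,0,0]]'>/dev/null; sh r.sh; python3 -m crank '[[0.005,0,0.001,0,0],[0.005,0,0.001,0,0]]'>/dev/null; sh r.sh
```

```text
t 14.20 lane tcp [0.0005 0.0258 0.066 ] Flane y -7.00 x 0.09 z 0.27 gap 0.201
t 14.40 lane tcp [0.0005 0.0278 0.066 ] Flane y -6.71 x -0.48 z 0.55 gap 0.201
t 14.60 lane tcp [0.0005 0.0298 0.066 ] Flane y -6.88 x -0.39 z 0.62 gap 0.202
```

```bash
tail -1 r.sh >/dev/null; python3 -m crank '[[0.005,0,0.001,0,0]]'>/dev/null; sh r.sh
```

```text
t 14.70 lane tcp [0.0005 0.0308 0.066 ] Flane y -7.06 x 0.16 z 0.25 gap 0.201
```

```bash
python3 -m crank '[[0.005,0,0.001,0,0],[0.005,0,0.001,0,0]]'>/dev/null; sh r.sh; python3 -m crank '[[0.005,0,0.001,0,0],[0.005,0,0.001,0,0]]'>/dev/null; sh r.sh
```

```text
t 14.90 lane tcp [0.0005 0.0327 0.066 ] Flane y -6.96 x 0.62 z 0.72 gap 0.203
t 15.10 lane tcp [0.0005 0.0347 0.0661] Flane y -6.31 x 0.50 z 0.98 gap 0.2
```

```bash
python3 -m crank '[[0.005,0,0.001,0,0],[0.005,0,0.001,0,0]]'>/dev/null; sh r.sh
```

```text
t 15.30 lane tcp [0.0005 0.0367 0.066 ] Flane y -7.17 x -0.04 z 1.69 gap 0.202
```

```bash
python3 -m crank '[[0.005,0,0.001,0,0]]'>/dev/null; sh r.sh
```

```text
t 15.40 lane tcp [0.0004 0.0377 0.066 ] Flane y -6.59 x -0.66 z 0.42 gap 0.2
```

```bash
python3 -m crank '[[0.005,0,0.001,0,0],[0.005,0,0.001,0,0]]'>/dev/null; sh r.sh
```

```text
t 15.60 lane tcp [0.0005 0.0397 0.066 ] Flane y -8.44 x 1.15 z 0.84 gap 0.202
```

```bash
python3 -m crank '[[0.005,0,0.001,0,0],[0.005,0,0.001,0,0]]'>/dev/null; sh r.sh
```

```text
t 15.80 lane tcp [0.0004 0.0417 0.066 ] Flane y -7.06 x 0.22 z 0.63 gap 0.202
```

```bash
python3 -m crank '[[0.005,0,0.001,0,0]]'>/dev/null; sh r.sh
```

```text
t 15.90 lane tcp [0.0005 0.0426 0.066 ] Flane y -8.51 x -0.60 z 0.43 gap 0.2
```

```bash
python3 -m crank '[[0.005,0,0.001,0,0]]'>/dev/null; sh r.sh
```

```text
t 16.00 lane tcp [0.0005 0.0428 0.0661] Flane y -10.84 x -0.59 z 1.08 gap 0.196
```

```bash
python3 -m crank '[[0.005,0,0,0,0]]'>/dev/null; sh r.sh;python3 -m crank '[[0.005,0,0,0,0]]'>/dev/null; sh r.sh
```

```text
t 16.10 lane tcp [0.0005 0.0428 0.0661] Flane y -9.11 x 0.30 z -0.15 gap 0.198
t 16.20 lane tcp [0.0005 0.0427 0.066 ] Flane y -9.53 x 0.10 z 1.17 gap 0.201
```

```bash
python3 -m crank '[[0.005,0,0.0008,0,0]]'>/dev/null; sh r.sh;python3 -m crank '[[0.005,0,0,0,0]]'>/dev/null; sh r.sh;python3 -m crank '[[0.005,0,0,0,0]]'>/dev/null; sh r.sh
```

```text
t 16.30 lane tcp [0.0006 0.0433 0.066 ] Flane y -11.21 x 0.02 z 0.26 gap 0.202
t 16.40 lane tcp [0.0006 0.0433 0.066 ] Flane y -9.84 x -0.58 z 0.70 gap 0.201
t 16.50 lane tcp [0.0006 0.0433 0.066 ] Flane y -10.30 x 0.11 z 0.42 gap 0.198
```

```bash
python3 -m crank '[[0.005,0,0.0008,0,0]]'>/dev/null; sh r.sh;python3 -m crank '[[0.005,0,0,0,0]]'>/dev/null; sh r.sh;python3 -m crank '[[0.005,0,0,0,0]]'>/dev/null; sh r.sh
```

```text
t 16.60 lane tcp [0.0006 0.0434 0.066 ] Flane y -14.11 x 0.18 z 0.53 gap 0.199
t 16.70 lane tcp [0.0006 0.0434 0.066 ] Flane y -11.71 x -0.39 z 1.22 gap 0.203
t 16.80 lane tcp [0.0006 0.0434 0.066 ] Flane y -11.95 x -0.35 z 0.43 gap 0.203
```

```bash
for i in 1 2 3 4 5 6; do python3 -m crank '[[0.005,0,0,0,0],[0.005,0,0,0,0],[0.005,0,0,0,0]]'>/dev/null; sh r.sh;done
```

```text
t 17.10 lane tcp [0.0006 0.0434 0.066 ] Flane y -12.29 x 1.14 z 0.40 gap 0.202
t 17.40 lane tcp [0.0006 0.0434 0.066 ] Flane y -11.36 x -0.31 z 1.02 gap 0.199
t 17.70 lane tcp [0.0006 0.0434 0.066 ] Flane y -12.28 x -0.17 z 0.80 gap 0.198
t 18.00 lane tcp [0.0006 0.0434 0.066 ] Flane y -11.79 x -0.05 z 0.80 gap 0.2
t 18.30 lane tcp [0.0005 0.0434 0.0659] Flane y -12.59 x 0.59 z 0.44 gap 0.199
t 18.60 lane tcp [0.0006 0.0434 0.066 ] Flane y -12.10 x 0.12 z 1.42 gap 0.201
```

```bash
python3 -m crank '[[0.005,0,-0.001,0,0],[0.005,0,-0.001,0,0],[0.005,0,-0.001,0,0],[0.005,0,-0.002,0,0],[0.005,0,-0.004,0,0]]'>/dev/null; sh r.sh;python3 -m crank '[[0.005,0,-0.006,0,0],[0.005,0,-0.01,0,0],[0.005,0,-0.01,0,0],[0.005,0,-0.01,0,0],[0.005,0,0,0,0]]'>/dev/null;python3 -c "
from h import *
tcpl()
s=snap('side','s12')
cv2.imwrite('pics/v12s.png',cv2.resize(s['image'][130:290,230:400],None,fx=4,fy=3.7))"
```

```text
t 19.10 lane tcp [0.0006 0.0393 0.066 ] Flane y -0.42 x -0.07 z -0.87 gap 0.201
t 19.60 lane tcp [0.0006 0.001  0.066 ] Flane y -0.48 x -1.37 z -0.94 gap 0.201
```

View pics/v12s.png

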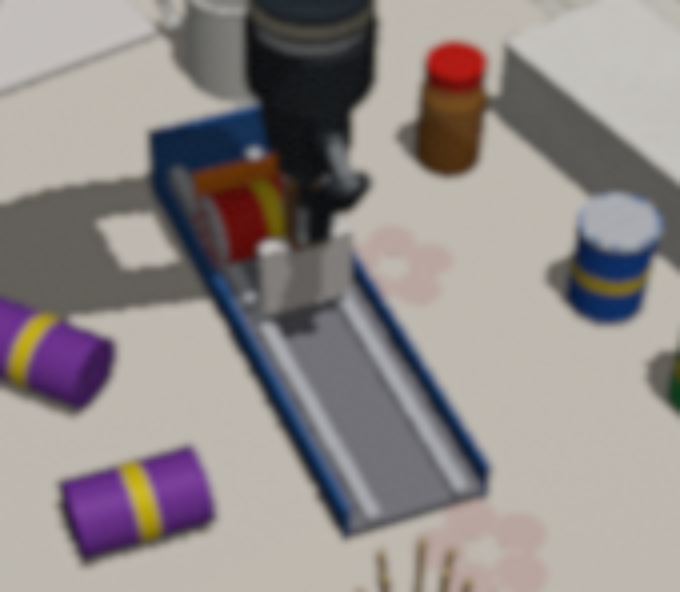

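```bash
python3 -m crank '[[0.005,-0.015,-0.002,0,0],[0.005,-0.025,0,0,0],[0.005,-0.025,0,0,0],[0.005,-0.025,0,0,0],[0.005,-0.01,0,0,0]]'>/dev/null; python3 -c "
from h import *
tcpl();go(.450,.294,.16,90)"
```

```text
t 20.15 lane tcp [0.0021 0.0011 0.1686] Flane y -0.47 x 0.01 z -0.38 gap 0.204
t 20.15 tcp [0.5983 0.0206 0.1686] ty 77.92 xaxis [ 0.005 -0.    -1.   ] F [-0.08 -0.46 -0.38] gap 0.204 q [-0.15  0.52  1.53  0.    1.09 -1.51]
delta tool [ 0.0078  0.2363 -0.2022] yaw rad (about tool x, down) -0.2108
```

```bash
python3 -m crank '[[0.005,0,0,-0.02,-0.1054],[0.005,0,0,-0.02,-0.1054],[0.005,0,0.03,-0.02,0],[0.005,0,0.035,-0.02,0],[0.005,0,0.04,-0.02,0]]'>/dev/null; python3 -c "
from h import *
go(.450,.294,.16,90)"
```

```text
t 20.65 tcp [0.4962 0.1323 0.1654] ty 89.86 xaxis [-0.001  0.    -1.   ] F [ 0.21  1.44 -1.23] gap 0.2 q [ 0.04  0.42  1.74  0.    0.98 -1.53]
delta tool [ 0.0055  0.1616 -0.0465] yaw rad (about tool x, down) -0.0024
```

```bash
python3 -m crank '[[0.005,0,0.04,-0.01,0],[0.005,0,0.04,-0.01,0],[0.005,0,0.04,-0.01,0],[0.005,0,0.025,-0.005,0],[0.005,0,0,0,0]]'>/dev/null; python3 -m crank '[[0.005,0,0,0,0],[0.005,0,0,0,0]]' >/dev/null; python3 -c "
from h import *
go(.450,.294,.16,90)
s=snap('side','s13')
C=cloud(s)
np.set_printoptions(precision=4,suppress=True)
M=(abs(C[...,0]-.45)<.06)&(abs(C[...,1]-.29)<.05)&(C[...,2]>.1)&(C[...,2]<.175)
h=cv2.cvtColor(s['image'],cv2.COLOR_BGR2HSV);M&=(h[...,1]<60)&(h[...,2]>70)
q=C[M];print(len(q),q.mean(0),q.min(0),q.max(0)) 
p=np.polyfit(q[:,0],q[:,1],1);print('yaw',np.degrees(np.arctan(p[0])))
p=np.polyfit(q[:,2],q[:,1],1);print('pitch',np.degrees(np.arctan(p[0])))
cv2.imwrite('pics/v13s.png',cv2.resize(s['image'][80:220,140:300],None,fx=4,fy=4))"
```

```text
t 21.35 tcp [0.4622 0.2759 0.1656] ty 89.95 xaxis [-0.001 -0.001 -1.   ] F [-0.3  -0.76 -0.67] gap 0.198 q [ 0.33  0.45  1.68 -0.    1.01 -1.24]
delta tool [ 0.0056  0.0181 -0.0122] yaw rad (about tool x, down) -0.0009
312 [0.4601 0.2715 0.1533] [0.4312 0.2655 0.1298] [0.4918 0.2775 0.1749]
yaw -0.014768954219255651
pitch -0.24889701715668372
```

View pics/v13s.png

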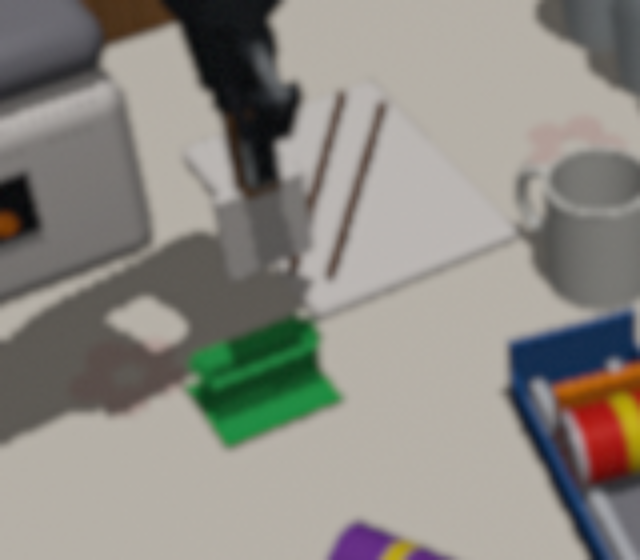

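```bash
python3 -c "
from h import *
np.set_printoptions(precision=4,suppress=True)
for n in('t8','s9','s12'):
  s=load(n);C=cloud(s);M=masks(s)['green']
  M&=(abs(C[...,0]-.45)<.07)&(abs(C[...,1]-.29)<.07)
  q=C[M];t=q[q[:,2]>.036]
  print(n,len(q),len(t),cv2.minAreaRect(t[:,:2].astype(np.float32)),cv2.minAreaRect(q[:,:2].astype(np.float32)))
a=load('t8');u,v,w,h,k=185,210,42,52,11
c=cv2.resize(a['image'][v:v+h,u:u+w],None,fx=k,fy=k,interpolation=cv2.INTER_CUBIC)
c=np.clip(c.astype(float)*2,0,255).astype(np.uint8)
for i in range(0,w,5):
  cv2.line(c,(i*k,0),(i*k,5),(0,255,255),1);cv2.putText(c,str(u+i),(i*k,16),0,.35,(0,0,255),1)
for i in range(0,h,5):
  cv2.line(c,(0,i*k),(5,i*k),(0,255,255),1);cv2.putText(c,str(v+i),(8,i*k+4),0,.35,(0,0,255),1)
cv2.imwrite('pics/v14.png',c)
s=load('s12');u,v,w,h,k=180,150,50,45,12
c=cv2.resize(s['image'][v:v+h,u:u+w],None,fx=k,fy=k,interpolation=cv2.INTER_CUBIC)
c=np.clip(c.astype(float)*1.6,0,255).astype(np.uint8)
for i in range(0,w,5):
  cv2.line(c,(i*k,0),(i*k,5),(0,255,255),1);cv2.putText(c,str(u+i),(i*k,16),0,.35,(0,0,255),1)
for i in range(0,h,5):
  cv2.line(c,(0,i*k),(5,i*k),(0,255,255),1);cv2.putText(c,str(v+i),(8,i*k+4),0,.35,(0,0,255),1)
cv2.imwrite('pics/v14s.png',c)
"
```

```text
t8 707 295 ((0.45023229718208313, 0.298552006483078), (0.03972344845533371, 0.0831947922706604), 89.59651947021484) ((0.4496343731880188, 0.29395392537117004), (0.08569350093603134, 0.06113781780004501), 1.2505779266357422)
s9 693 203 ((0.44728657603263855, 0.2945915460586548), (0.04114498570561409, 0.08540190756320953), 87.3736572265625) ((0.44721439480781555, 0.2935919165611267), (0.06517210602760315, 0.08510022610425949), 86.41676330566406)
s12 709 218 ((0.4471108317375183, 0.29376378655433655), (0.04163967818021774, 0.08635544776916504), 87.71073150634766) ((0.4472543001174927, 0.2933499217033386), (0.06782571971416473, 0.08580970019102097), 85.16294860839844)
```

View pics/v14.png

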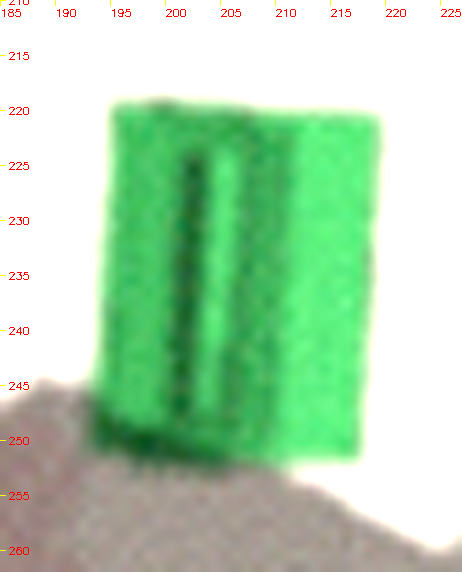

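View pics/v14s.png

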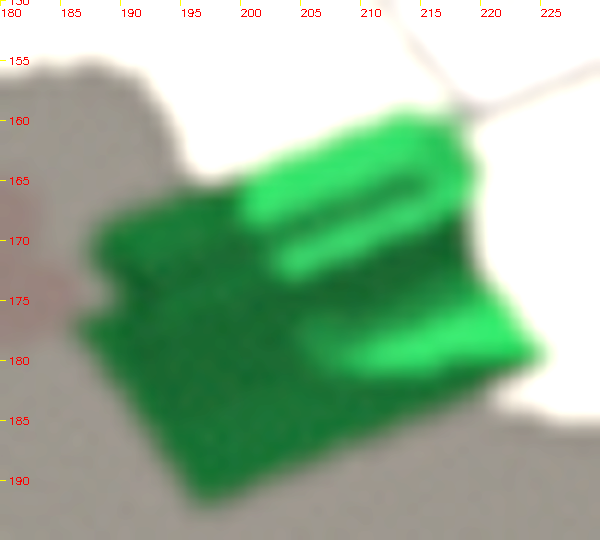

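```bash
python3 -m crank '[[0.005,0.01,0.01,-0.007,0],[0.005,0.01,0.0084,-0.0055,0],[0.005,0.015,0,0,0],[0.005,0.015,0,0,0],[0.005,0.01,0,0,0]]'>/dev/null; python3 -m crank '[[0.005,0.01,0,0,0],[0.005,0,0,0,0],[0.005,0,0,0,0]]' >/dev/null; python3 -c "
from h import *
go(.4495,.2943,.041,90)"
```

```text
t 22.20 tcp [0.4498 0.2953 0.0958] ty 89.98 xaxis [-0. -0. -1.] F [ 0.9   1.11 -0.11] gap 0.204 q [ 0.37  0.55  1.74  0.    0.85 -1.2 ]
delta tool [ 0.0548 -0.001  -0.0003] yaw rad (about tool x, down) -0.0003
```

```bash
python3 -m crank '[[0.005,0.005,-0.001,0,0],[0.005,0.005,0,0,0],[0.005,0.005,0,0,0],[0.005,0,0,0,0]]'>/dev/null; python3 -c "
from h import *
go(.4495,.2943,.041,90)"; python3 -m crank '[[0.005,0.004,0,0,0],[0.005,0.004,0,0,0],[0.005,0,0,0,0]]' >/dev/null; python3 -c "
from h import *
go(.4495,.2943,.041,90)"
```

```text
t 22.60 tcp [0.4493 0.294  0.0804] ty 89.98 xaxis [-0.001 -0.    -1.   ] F [ 0.41  0.7  -1.55] gap 0.198 q [ 0.37  0.58  1.75  0.    0.81 -1.2 ]
delta tool [0.0394 0.0004 0.0003] yaw rad (about tool x, down) -0.0003
t 22.90 tcp [0.4494 0.2941 0.0724] ty 89.99 xaxis [-0.001 -0.    -1.   ] F [-0.34  0.51 -0.43] gap 0.202 q [ 0.37  0.59  1.76 -0.    0.79 -1.2 ]
delta tool [0.0314 0.0003 0.0002] yaw rad (about tool x, down) -0.0002
```

```bash
python3 -m crank '[[0.005,0.004,0,0,0],[0.005,0.004,0,0,0],[0.005,0.004,0,0,0],[0.005,0,0,0,0]]'>/dev/null; python3 -c "
from h import *
go(.4495,.2943,.041,90)"; python3 -m crank '[[0.005,0.004,0,0,0],[0.005,0.004,0,0,0],[0.005,0,0,0,0]]' >/dev/null; python3 -c "
from h import *
go(.4495,.2943,.041,90)"
```

```text
t 23.30 tcp [0.4502 0.2948 0.0605] ty 89.95 xaxis [ 0.001  0.001 -1.   ] F [ 0.62  2.76 -2.19] gap 0.198 q [ 0.37  0.61  1.77  0.    0.76 -1.2 ]
delta tool [ 0.0195 -0.0005 -0.0007] yaw rad (about tool x, down) -0.0009
t 23.60 tcp [0.4502 0.2948 0.0526] ty 89.95 xaxis [ 0.001  0.001 -1.   ] F [ 1.19  4.69 -3.21] gap 0.197 q [ 0.37  0.62  1.77  0.    0.75 -1.2 ]
delta tool [ 0.0116 -0.0005 -0.0007] yaw rad (about tool x, down) -0.0009
```

```bash
python3 -m crank '[[0.005,0,0.001,0,0],[0.005,0,0.001,0,0],[0.005,0,0,0,0]]'>/dev/null; python3 -c "
from h import *
go(.4495,.2943,.041,90)"; python3 -m crank '[[0.005,0.004,0,0,0],[0.005,0.003,0,0,0],[0.005,0,0,0,0]]' >/dev/null; python3 -c "
from h import *
go(.4495,.2943,.041,90)"
```

```text
t 23.90 tcp [0.4486 0.2953 0.0527] ty 90.05 xaxis [-0.002 -0.002 -1.   ] F [-0.72 -0.03 -1.79] gap 0.204 q [ 0.37  0.62  1.77 -0.    0.75 -1.2 ]
delta tool [ 0.0117 -0.001   0.0009] yaw rad (about tool x, down) 0.0008
t 24.20 tcp [0.449  0.2957 0.0454] ty 89.99 xaxis [-0.002 -0.001 -1.   ] F [-0.06 -0.01 -0.77] gap 0.198 q [ 0.37  0.64  1.77 -0.    0.73 -1.2 ]
delta tool [ 0.0044 -0.0014  0.0005] yaw rad (about tool x, down) -0.0001
```

Free again. I'll go down the last 4–5 mm until it touches the floor.

```bash
python3 -m crank '[[0.005,0.002,0,0,0],[0.005,0.001,0,0,0],[0.005,0,0,0,0]]'>/dev/null; python3 -c "
from h import *
go(.4495,.2943,.041,90)"; python3 -m crank '[[0.005,0.001,0,0,0],[0.005,0,0,0,0]]' >/dev/null; python3 -c "
from h import *
go(.4495,.2943,.041,90)"; python3 -m crank '[[0.005,0.001,0,0,0],[0.005,0,0,0,0]]' >/dev/null; python3 -c "
from h import *
go(.4495,.2943,.041,90)"
```

```text
t 24.50 tcp [0.4497 0.2962 0.0429] ty 89.99 xaxis [-0. -0. -1.] F [-0.3  -0.57 -0.9 ] gap 0.199 q [ 0.37  0.64  1.77 -0.    0.73 -1.2 ]
delta tool [ 0.0019 -0.0019 -0.0002] yaw rad (about tool x, down) -0.0001
t 24.70 tcp [0.4497 0.2962 0.042 ] ty 89.99 xaxis [-0. -0. -1.] F [-0.2  -0.26 -0.84] gap 0.2 q [ 0.37  0.64  1.77 -0.    0.73 -1.2 ]
delta tool [ 0.001  -0.0019 -0.0002] yaw rad (about tool x, down) -0.0002
t 24.90 tcp [0.4497 0.2962 0.0409] ty 89.99 xaxis [-0. -0. -1.] F [-0.17 -0.11 -0.9 ] gap 0.202 q [ 0.37  0.64  1.77 -0.    0.72 -1.2 ]
delta tool [-0.0001 -0.0019 -0.0002] yaw rad (about tool x, down) -0.0002
```

```bash
python3 -m crank '[[0.005,0.001,0,0,0],[0.005,0,0,0,0]]' >/dev/null; python3 -c "
from h import *
go(.4495,.2943,.041,90)"
```

```text
t 25.10 tcp [0.4499 0.2963 0.0407] ty 89.99 xaxis [ 0.  0. -1.] F [-1.7  -0.2   4.79] gap 0.199 q [ 0.37  0.65  1.77 -0.    0.72 -1.2 ]
delta tool [-0.0003 -0.002  -0.0004] yaw rad (about tool x, down) -0.0001
```

```bash
python3 -m crank '[[0.005,0.001,0,0,0],[0.005,0,0,0,0]]' >/dev/null; python3 -c "
from h import *
go(.4495,.2943,.041,90)"
```

```text
t 25.30 tcp [0.45   0.2963 0.0407] ty 90.0 xaxis [ 0.001  0.    -1.   ] F [-2.09 -0.76 11.35] gap 0.203 q [ 0.37  0.65  1.77 -0.    0.72 -1.2 ]
delta tool [-0.0003 -0.002  -0.0005] yaw rad (about tool x, down) -0.0
```

```bash
python3 -m crank '[[0.005,-0.0015,0,0,0],[0.03,0,0,0,0],[0.05,0,0,0,0],[0.0854,0,0,0,0],[0.0854,0,0,0,0]]' 20; python3 -m crank '[[0.0854,0,0,0,0],[0.0854,0,0,0,0],[0.0854,-0.005,0,0,0],[0.0854,-0.015,0,0,0],[0.0854,-0.02,0,0,0]]';python3 -m crank '[[0.0854,-0.03,0,0,0],[0.0854,-0.03,0,0,0],[0.0854,-0.03,0,0,0],[0.0854,0,0.03,-0.03,0],[0.0854,0,0.03,-0.03,0]]'; python3 -c "
from h import *
s=snap('side','s20');a=snap('top','t20')
cv2.imwrite('pics/v20.png',s['image']);cv2.imwrite('pics/v20c.png',cv2.resize(s['image'][120:260,170:350],None,fx=4,fy=4))"
```

```text
t: 25.8
tcp_pos: [0.4497, 0.2961, 0.0402]
tool_rot: [0.0, 0.707, -0.0, 0.707]
force: [-0.3, -0.0, 0.2]
finger_gap: 0.845
t: 26.3
tcp_pos: [0.449, 0.2959, 0.0804]
tool_rot: [-0.0, 0.708, -0.0, 0.706]
force: [-0.1, -0.1, -0.7]
finger_gap: 1.001
t: 26.8
tcp_pos: [0.3908, 0.3568, 0.1723]
tool_rot: [0.002, 0.706, -0.0, 0.708]
force: [-0.7, 0.8, -0.8]
finger_gap: 0.999
```

View pics/v20.png

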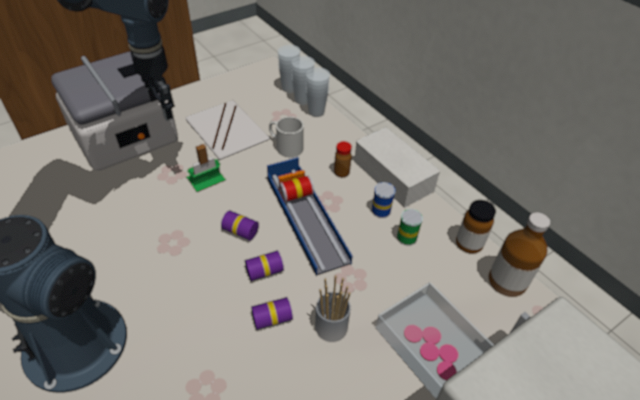

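View pics/v20c.png

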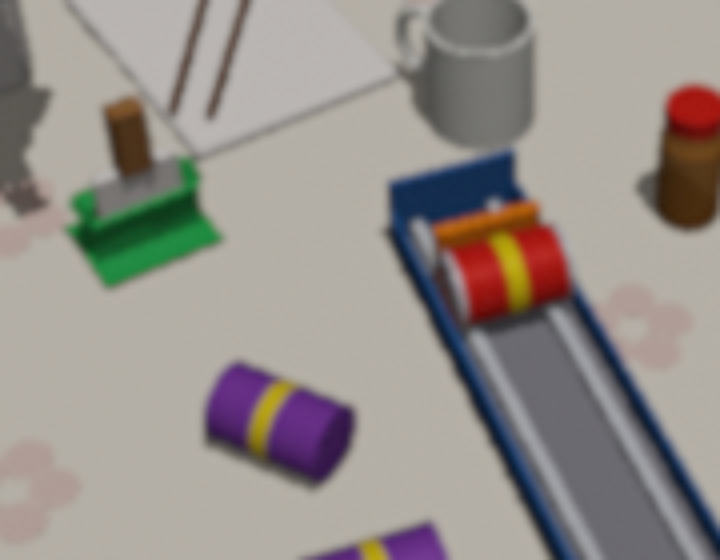

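View pics/t20.png

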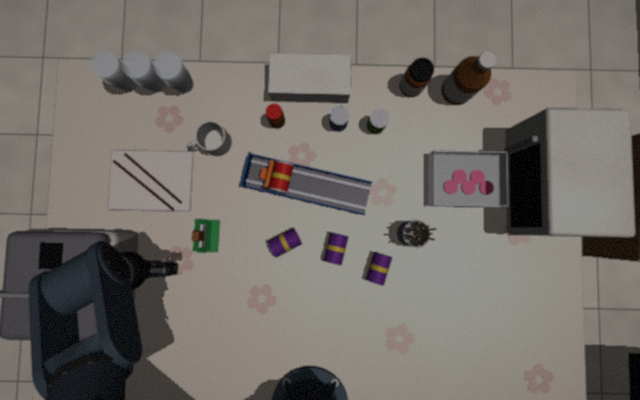

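```bash
python3 -m crank '[[0.0854,-0.02,0,0,0],[0.0854,0,0,0,0],[0.0854,0,0,0,0]]'; python3 -c "
from h import *
np.set_printoptions(precision=4,suppress=True)
for n in('t','s'):
  s=snap({'t':'top','s':'side'}[n],n+'21');C=cloud(s);L=lane(C);M=masks(s)
  B=(abs(L[...,0])<.045)&(abs(L[...,1]-.09)<.07)&(L[...,2]>.06)
  r=L[(M['red']|M['yellow'])&B&(L[...,2]>.066)];o=L[M['orange']&B&(L[...,2]>.066)]
  print(n,'can',r.mean(0),'slider top',o.mean(0),o.min(0),o.max(0))
  b=C[M['brown']&(abs(C[...,0]-.45)<.05)&(abs(C[...,1]-.29)<.05)];print('handle',b.mean(0),b[:,2].max(),b[b[:,2]>.114].mean(0))
  # bystander diff
  o=load(n+'0');d=cv2.absdiff(cv2.GaussianBlur(o['image'],(5,5),0),cv2.GaussianBlur(s['image'],(5,5),0)).max(-1)
  cv2.imwrite('pics/d%s.png'%n,np.clip(d*4.,0,255).astype(np.uint8))
"
```

```text
t: 27.2
tcp_pos: [0.3903, 0.3561, 0.1908]
tool_rot: [0.0, 0.707, -0.0, 0.708]
force: [-0.3, 1.4, -0.4]
finger_gap: 0.992
t can [0.0021 0.0728 0.0698] slider top [-0.0001  0.0995  0.0702] [-0.0334  0.057   0.0662] [0.0354 0.1088 0.0757]
handle [0.4479 0.292  0.1497] 0.537579510086033 [0.4463 0.2941 0.171 ]
s can [-0.0002  0.0675  0.0701] slider top [-0.0027  0.0956  0.0699] [-0.035   0.0569  0.0661] [0.0302 0.1074 0.0745]
handle [0.4383 0.2976 0.1862] 0.49979083609951874 [0.4312 0.3086 0.2716]
```

View pics/dt.png

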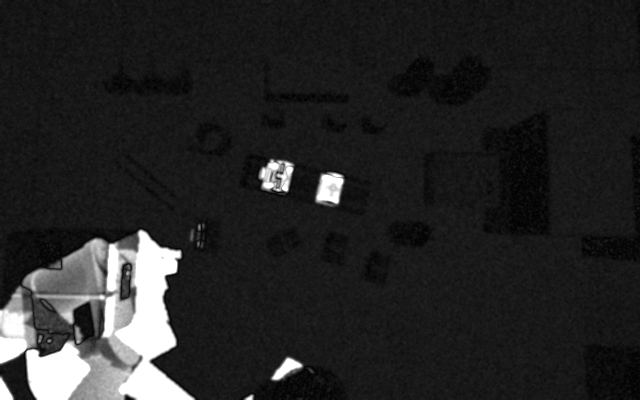

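View pics/ds.png

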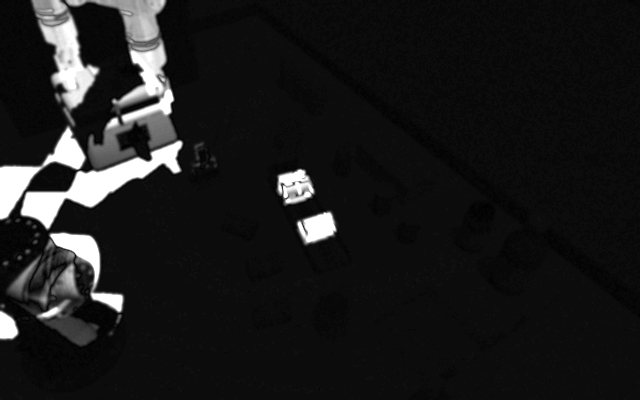

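```bash
python3 -c "
from h import *
a=load('s20')['image'];b=load('s21')['image'];print('moving?',cv2.absdiff(a,b)[150:280,250:360].max(), cv2.absdiff(a,b)[140:190,185:225].max())
im=np.hstack([cv2.resize(load(n)['image'][v:v+45,u:u+50],None,fx=8,fy=8,interpolation=cv2.INTER_CUBIC) for n,u,v in(('s21',270,160),('t21',250,155))])
cv2.imwrite('pics/v22.png',np.clip(im*1.7,0,255).astype(np.uint8))"
```

```text
moving? 8 14
```

View pics/v22.png

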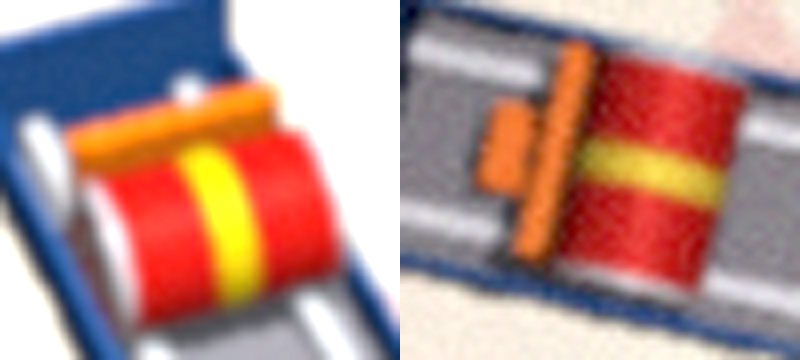

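The can rests against the slider and nothing is moving. The paddle stands in its stand and the gripper is clear.

```bash
python3 -c "
from station import manip
print(manip.sign_off())"
```

```text
the job is handed in; nothing more can be done
None
```

The job is done and handed in at about 27 s of the 67 s allowed.

- **Rolling and stop:** Using only the paddle, I rolled the red can along the lane to the slider. I pushed the slider about 32 mm on, at about 7 N. There the force climbed and the paddle stopped advancing, so I took that as the stop.
- **Lean:** I held a steady push of 11.4–12.6 N for about 2 s. The highest single reading was 14.1 N, though I only read the force at intervals.
- **Final checks:** The last pictures show the can against the slider and not moving, and the paddle upright in its stand. No bystander has moved, and the gripper is open and clear.

**Disagreements and touches:**
- **Gripper height:** The cameras put the gripper about 35 mm higher than the reported tool height. I set the grasp height from the cameras, and it held without slipping.
- **Stand:** On the way back in, the paddle rubbed the slot wall at about 5 N. I moved it 2 mm sideways and it went in freely. It then touched the slot floor at about 11 N before I let go.

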